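Load the warming bath and clip its thermometer on

ROBOT

A 6-joint arm with a two-finger parallel gripper is mounted at the origin on the work surface. World frame = base frame: x ahead of the robot, y to its left, z up, the work surface at z = 0. Lengths are in m, angles in rad, forces in N, time in s.
With the tool pointing down it reaches from about 0.325 to 0.875 m from the base axis. Payload 4.4 kg.
Tool frame: the origin (TCP) lies at the very end of the fingers, on their centre line; the grasp point (between the pads) lies 19 mm behind it (grip_point_offset is the distance from the TCP to the grasp point, in m); z points along the fingers, y is the direction in which the jaws open and shut (so a half turn about z gives the same grasp; the last joint's range is limited). The gripper opens to 85 mm and grips with 20 to 120 N. Pads are 22 mm wide; open, the fingers measure 114 mm over their backs; the gripper's body (76 mm by 85 mm) begins 54 mm behind the grasp point. The pads swing forward as they close: fully open they stand 13 mm farther back than shut.
Start: joints at [1.196, 0.207, 1.542, -0, 1.393, -0.15], TCP at [0.128, 0.561, 0.231] pointing down, gripper open.
Joint ranges: [-2.73, 2.73], [-0.86, 2.22], [0.23, 2.46], [-1.11, 4.25], [0.08, 2.63], [-2.82, 2.82]. Speed limits (rad/s): [2.79, 2.79, 3.14, 3.14, 3.14, 3.14].

INTERFACE

Orientations are given as a unit quaternion [w, x, y, z].
In Python, from station import * gives the robot as it stands. The module is installed in compiled form; this text tells all that it offers.
- The arm moves only by the tool play_rows, never from a script. Its argument "targets" is a list of rows, each an object with "travel": the shift along the tool's x, y, z in mm, a list of three; "delta_rot": the turn, a rotation vector about the tool's x, y, z in degrees, a list of three. A call has 1 to 20 rows; each row is the pose to reach, as a shift and turn from the pose commanded when the call began, along the tool's axes at that moment; what a row does not reach only later rows make up. A row lasts 1/8 s, in which the tool goes at most 62.5 mm and 10.7 degrees, less where a joint would pass 70% of its speed; a pose out of reach is approached as far as the arm can. A call with a gripper value outside its range is refused whole. "fingers" is the finger opening in mm, from 0 to 85.4, set as the call begins (left out, the last holds). The fingers move at their own pace and stop on an object; the grip force is fixed at half the most. Time passes only in rows, so rows that repeat a pose let the fingers close. It gives the time, the measured TCP pose, the force and the opening at its end, in the units of the state.
- read_state(): the state, without advancing time (a new reading comes with each control period).
- snapshot(name): name is "scene" or "top" or "wrist"; returns (picture, depth): 420x560x3 uint8, red, green, blue; 420x560 float32, m along the optical axis (not along the pixel's ray), 0 where there is no reading.
- camera_params(name): a dict with "fx", "fy", "cx", "cy" (pixels), "k1" (the pictures are not rectified: a ray, as slopes to the right and down, at radius r is drawn at 1 + k1 r^2 times it, then the intrinsics apply), "pose" (4x4, takes a point from camera to world coordinates). Camera axes: x right, y up, looking along -z (the intrinsics and any distortion apply to the point x, -y, -z); pixel columns grow to the right and rows downward; lengths in m; the calibration is good to about 2 mm. A picture is of the moment at which its call begins: read the wrist's pose just before it. camera_params takes no time and is no camera call; for the wrist camera it gives the pose at the moment of the call.
- job_done(): hands the job in, once; it reports no verdict.
Trained networks look in the newest picture that a camera, given by its name, has taken for a name from the list of things; names that differ only in an ending like _2 or _b are one class to them, and where a whole thing is asked for, a point or a joint stands for the part that bears it (a point fixed in the world has none). Each returns a list of dicts, best first, with "score" (0 to 1); they miss things now and then, are a little off and sometimes report something else, mostly with a low value. They report only what shows in the picture. A call takes as long as a camera call. They do not tell look-alikes from the thing itself.
- search_frame(camera, query): "centre" ([column, row] in pixels, amid what is visible of it).
- cut_out(camera, query): "region" (420x560 bool, what is visible of it) and "centre" ([column, row] in pixels, amid what is visible of it).
- tip_of(camera, query): "centre" ([column, row] in pixels: a listed point, or the origin of a listed thing).
The state is a dict: "clock": time; "joints": joint angles; "qd": joint speeds; "tau": joint torques, N m; "ee_pos": TCP position; "orientation": TCP orientation; "force": force on the tool from outside, world axes, zero at the start; "moment": the same for the moment, N m; "opening": opening from 0.0 (shut) to 1.0 (fully open).
Only numpy, scipy, OpenCV 4.12 (cv2) and the standard library are available. Lean on these libraries where they do the work, as an engineer would, in place of code of your own. Each camera call takes 0.05 s, during which the arm holds its last target.

TASK

Get the dry warming bath ready: stand the two tall bottles upright on its floor, one in each of the two end cells, then take the clip thermometer off its parking stand and clip it onto the middle cell's part of the bath's front wall (the long wall with the knob), straight, pushed fully down on the rim, with its probe hanging inside the middle cell. Do the bottles first and the thermometer second, and leave the short jar where it is.

Things in the scene. Friction and masses are not known exactly. Their poses are not given: they have to be found in the camera images.
- bath: Open stainless tub, fixed, 160 (x) x 300 (y) x 90 mm high, origin under its centre; walls and floor 8 mm thick. Two dividers (8 mm, tops 78 mm above the table) make three cells in a row along y, each 144 (x) x 89 (y) mm inside. The front wall is the long wall at -x; on its outside a round black knob stands 14 mm out, 105 mm towards +y from its middle.
- cell_left (a point): Centre of the inner floor of the bath's end cell at its +y end, 8 mm above the table; axes as the bath.
- cell_mid (a point): Centre of the inner floor of the bath's middle cell, 8 mm above the table; axes as the bath.
- cell_right (a point): Centre of the inner floor of the bath's end cell at its -y end, 8 mm above the table; axes as the bath.
- rim_front (a point): Middle of the top edge of the front wall (8 mm thick), 90 mm above the table, at the middle cell; axes as the bath: +x points into the bath, y runs along the wall. The jaws fit between the dividers, whose near faces meet this wall 45 mm to either side of this point.
- stand: Parking stand, fixed: grey foot 90 x 100 x 12 mm and an upright aluminium plate 8 mm thick (x), 60 mm wide (y), top edge 105 mm above the table. Origin under its centre. The thermometer starts clipped over the plate's top edge, its axes along the stand's.
- clip: Clip thermometer, 150 g, like a large upright clothes-peg. Origin: centre of the underside of its black hinge block, which rests on top of the edge it is clipped to; z up. Two sprung jaws, 38 mm wide (y), reach 44 mm below the origin either side of the edge. At x = +42 mm an arm carries a dial (36 mm across, top 22 mm above the origin) with the probe stem below.
- clip_grip (a point): Midway between the two black paddles (36 mm wide in y), 60 mm above the clip's origin, 18 mm below the paddles' tops; axes as the clip. At rest the tops are 64 mm apart over all, along x. Squeezed here along x (about 12 N) to a hard stop the paddles stand upright, outer faces 34 mm apart, jaw tips 34 mm apart; let go, the jaws snap shut and grip by 6 N.
- probe_tip (a point): Lower end of the thermometer's probe, a 7 mm thick steel stem that hangs beside the jaws: at x = +42 mm, z = -62 mm of the clip.
- jaw_in (a joint): Angle of the clip's jaw on the probe's (+x) side, rad: 0 when gripping an 8 mm wall, 0.24 squeezed fully open (stop), -0.07 shut on nothing.
- jaw_out (a joint): The same for the jaw on the side away from the probe (-x).
- bottle_a: Tall round amber reagent bottle with white paper label, body 60 mm in diameter up to 108 mm, then a shoulder and neck, and on top a white screw cap 40 mm in diameter from 140 to 170 mm height (its whole height). About 320 g. Origin under its centre, z up. Either tall bottle may go in either end cell.
- bottle_b: A second tall bottle, the same as bottle_a.
- jar: Bystander: short amber jar, 64 mm in diameter and 85 mm high, with a wide white lid. Stands where a bottle might; leave it. Origin under its centre. (Also, beyond the bath and out of the way: a glass beaker 100 mm high and a small balance 70 mm high.)
Mind the look-alikes: they are no part of the job. There is more than one size of the clip; the job needs the larger.

How it is judged:
By the outcome, as a careful person would: the job done as asked, in the order asked, and still so for the second after the job is handed in, with the robot touching nothing.
It also fails if it takes over 67 s, if anything falls off the work surface, if the arm or the gripper's body presses on something with over 40 N, if the wrist force passes 120 N, or if a joint passes its speed limit or range.

## Working session

There is one attempt and no reset: what is moved stays moved. The work goes in short steps, Python scripts to look and compute and a tool call to move; the robot and the scene stay as the last step left them, time stands still between calls to the robot, and variables do not carry over. Pictures are saved under pics/ and viewed, and the job is handed in when it is done.

Besides the shell and the picture viewer there is one more tool, called after "Request:" as name(argument=value, ...) on one line, values as JSON. play_rows: Moves the arm, as the interface text tells. Its arguments: {"type":"object","properties":{"targets":{"type":"array","items":{"type":"object","properties":{"travel":{"type":"array","items":{"type":"number"}},"delta_rot":{"type":"array","items":{"type":"number"}}}}},"fingers":{"type":"number"}},"required":["targets"]}

```bash
mkdir -p pics; cat > h.py <<'E'
from station import *
import numpy as np, cv2
from scipy.spatial.transform import Rotation as R
def snap(n,f):
    p=camera_params(n); im,d=snapshot(n); cv2.imwrite('pics/'+f,im[:,:,::-1]); return im,d,p
def slopes(u,v,p):
    a=(np.asarray(u,float)-p['cx'])/p['fx'];b=(np.asarray(v,float)-p['cy'])/p['fy']
    x,y=a.copy(),b.copy()
    for _ in range(20):
        s=1+p['k1']*(x*x+y*y); x=a/s;y=b/s
    return x,y
def toworld(u,v,z,p):
    x,y=slopes(u,v,p); P=np.stack([x*z,-y*z,-np.asarray(z)*np.ones_like(x)],-1)
    T=np.array(p['pose']); return P@T[:3,:3].T+T[:3,3]
def atz(u,v,h,p):
    x,y=slopes(u,v,p);T=np.array(p['pose']);d=np.stack([x,-y,-np.ones_like(x)],-1)@T[:3,:3].T;o=T[:3,3]
    return o+d*((h-o[2])/d[...,2])[...,None]
def cloud(d,p):
    v,u=np.mgrid[0:d.shape[0],0:d.shape[1]]
    W=toworld(u,v,d,p); W[d==0]=np.nan; return W
def proj(P,p):
    T=np.array(p['pose']);c=(np.asarray(P)-T[:3,3])@T[:3,:3]
    x=c[...,0]/-c[...,2];y=-c[...,1]/-c[...,2];s=1+p['k1']*(x*x+y*y)
    return np.stack([x*s*p['fx']+p['cx'],y*s*p['fy']+p['cy']],-1)
E
python3 - <<'E'
from h import *
import pickle
s=read_state();print(s)
D={}
for n in('scene','top'):
    im,d,p=snap(n,n+'0.png');D[n]=(im,d,p);print(n,p)
    for q in('bath','clip','bottle_a','jar','stand'):
        print(q,[(np.round(r['centre']).tolist(),round(r['score'],2)) for r in search_frame(n,q)])
pickle.dump(D,open('d0.pkl','wb'))
E
```

```text
{'clock': 0.0, 'joints': array([ 1.19644814e+00,  2.07447897e-01,  1.54297134e+00,  7.06631665e-06,
        1.39349599e+00, -1.50504566e-01]), 'qd': array([ 0.00069247,  0.00289818,  0.0020027 , -0.00074996, -0.0008873 ,
        0.00020709]), 'tau': array([-1.22896752e-03, -3.83023775e+01, -2.91598839e+01, -1.93778865e-04,
        1.06743869e-02,  3.82815699e-05]), 'ee_pos': array([0.12736699, 0.55993331, 0.23010168]), 'orientation': array([-3.04623445e-04,  1.11688842e-01,  9.93742549e-01, -1.12062269e-03]), 'force': array([ 0.07077879, -0.25195307,  0.29630934]), 'moment': array([ 0.01405489, -0.06971074, -0.02430648]), 'opening': 1.000193864666165}
scene {'fx': 414.93907422216535, 'fy': 414.93907422216535, 'cx': 282.1397582452088, 'cy': 215.77322902442702, 'k1': -0.10733298324921298, 'pose': array([[-0.7230659 , -0.43803379,  0.53413678,  0.96850499],
       [ 0.69042707, -0.48295489,  0.53857685,  0.56220021],
       [ 0.02204911,  0.75820905,  0.6516386 ,  0.78187479],
       [ 0.        ,  0.        ,  0.        ,  1.        ]])}
bath [([243.0, 258.0], 0.8)]
clip [([437.0, 302.0], 0.79), ([382.0, 285.0], 0.73)]
bottle_a [([208.0, 175.0], 0.8), ([326.0, 330.0], 0.55), ([238.0, 258.0], 0.21)]
jar [([160.0, 195.0], 0.7), ([392.0, 273.0], 0.44)]
stand [([378.0, 321.0], 0.61)]
top {'fx': 434.46009378418614, 'fy': 434.46009378418614, 'cx': 270.37106684128406, 'cy': 202.43471916783517, 'k1': -0.0682031651098603, 'pose': array([[-0.0172613 ,  0.99238772, -0.12193709,  0.3245537 ],
       [-0.99976915, -0.01869158, -0.01059541,  0.01225625],
       [-0.01279395,  0.12172605,  0.99248128,  1.13161265],
       [ 0.        ,  0.        ,  0.        ,  1.        ]])}
bath [([289.0, 162.0], 0.63)]
clip [([130.0, 269.0], 0.82), ([142.0, 205.0], 0.57)]
bottle_a [([401.0, 210.0], 0.79), ([166.0, 155.0], 0.6)]
jar [([415.0, 159.0], 0.78), ([143.0, 206.0], 0.59)]
stand [([166.0, 218.0], 0.61)]
```

View pics/scene0.png

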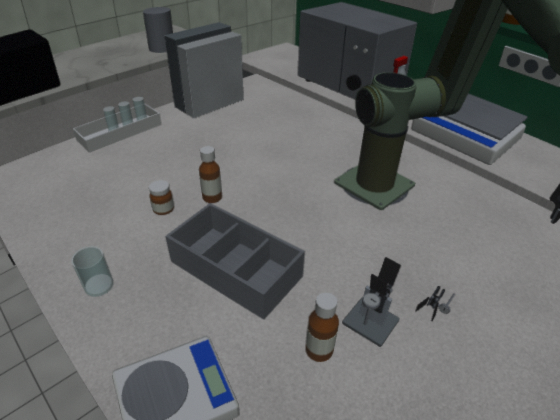

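View pics/top0.png

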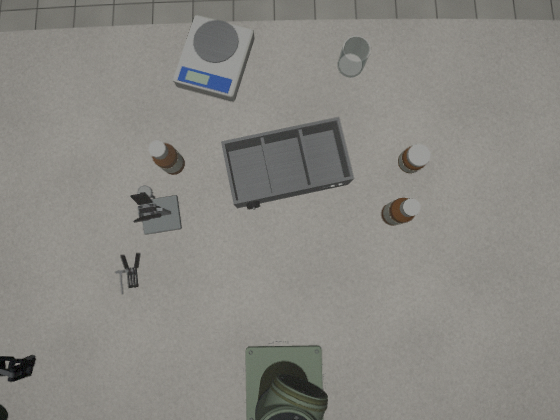

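The top view shows the bath centred near (289,162) with the knob at (253,205). There are tall bottles at (166,157) and (400,210), and the short jar at (415,158). The big clip is on its stand at (145,208), and the small decoy clip lies at (131,270). Next I'll fit the geometry from depth.

```bash
cat > fit.py <<'E'
from h import *
import pickle
D=pickle.load(open('d0.pkl','rb'))
for n in('top','scene'):
    im,d,p=D[n];W=cloud(d,p)
    print(n,'table z',np.nanmedian(W[...,2][np.abs(W[...,2])<.03]), (d==0).mean())
    # bath top rim
    c=atz(np.array(289.),np.array(162.),0.05,p) if n=='top' else None
    if n=='top': c0=c
    m=(np.abs(W[...,2]-.09)<.008)&(np.hypot(W[...,0]-c0[0],W[...,1]-c0[1])<.2)
    pts=W[m][:,:2].astype(np.float32)
    r=cv2.minAreaRect(pts*1000);print('bath rect',c0,r,len(pts))
    def fitcirc(xy0,zc,tol,rad,R0):
        m=(np.abs(W[...,2]-zc)<tol)&(np.hypot(W[...,0]-xy0[0],W[...,1]-xy0[1])<R0)
        P=W[m]
        if len(P)<5: print('few',len(P));return
        cc,rr=cv2.minEnclosingCircle(P[:,:2].astype(np.float32)*1000)
        print('  cap',xy0,'z',P[:,2].mean(),'mean',P[:,:2].mean(0),'mec',cc,rr,len(P))
    for (u,v,h) in((158,149,.17),(411,207,.17),(421,154,.085)):
        if n=='top':
            q=atz(np.array(float(u)),np.array(float(v)),h,p)
            D.setdefault('q',[]).append((q,h))
    for q,h in D['q']: fitcirc(q,h,.008,.02,.045)
E
python3 fit.py
python3 - <<'E'
import cv2
a=cv2.imread('pics/top0.png')[120:300,90:310];b=cv2.imread('pics/scene0.png')[240:390,290:470]
cv2.imwrite('pics/c1.png',cv2.resize(a,None,fx=3.4,fy=3.2,interpolation=2));cv2.imwrite('pics/c2.png',cv2.resize(b,None,fx=4,fy=4,interpolation=2))
E
```

```text
top table z -0.0013781790773828018 0.003928571428571429
bath rect [ 0.55991999 -0.02525357  0.05      ] ((558.2260131835938, -19.11077880859375), (161.3388214111328, 301.4936828613281), 11.00553035736084) 1322
  cap [0.57053662 0.27715761 0.17      ] z 0.16813351744680224 mean [0.57319111 0.28022148] mec (574.1316528320312, 280.35638427734375) 19.98672103881836 225
  cap [ 0.42650683 -0.29145466  0.17      ] z 0.16851139437062695 mean [ 0.42704899 -0.29202085] mec (427.5597229003906, -293.263916015625) 20.411977767944336 258
  cap [ 0.56677499 -0.35109234  0.085     ] z 0.08346434073024636 mean [ 0.56617487 -0.34485325] mec (567.2681274414062, -345.6304626464844) 28.465129852294922 386
scene table z 0.0004125646466193178 0.003971088435374149
bath rect [ 0.55991999 -0.02525357  0.05      ] ((555.7362060546875, -16.560440063476562), (164.71502685546875, 304.85040283203125), 11.085436820983887) 1568
  cap [0.57053662 0.27715761 0.17      ] z 0.16927208191531848 mean [0.57471726 0.28550392] mec (571.8820190429688, 283.83038330078125) 21.206544876098633 342
  cap [ 0.42650683 -0.29145466  0.17      ] z 0.16826002522524802 mean [ 0.42903895 -0.28633921] mec (426.1611022949219, -288.0517578125) 21.865047454833984 117
  cap [ 0.56677499 -0.35109234  0.085     ] z 0.08327344534141297 mean [ 0.56696568 -0.33913702] mec (565.3558959960938, -341.74176025390625) 30.13791847229004 227
```

View pics/c1.png

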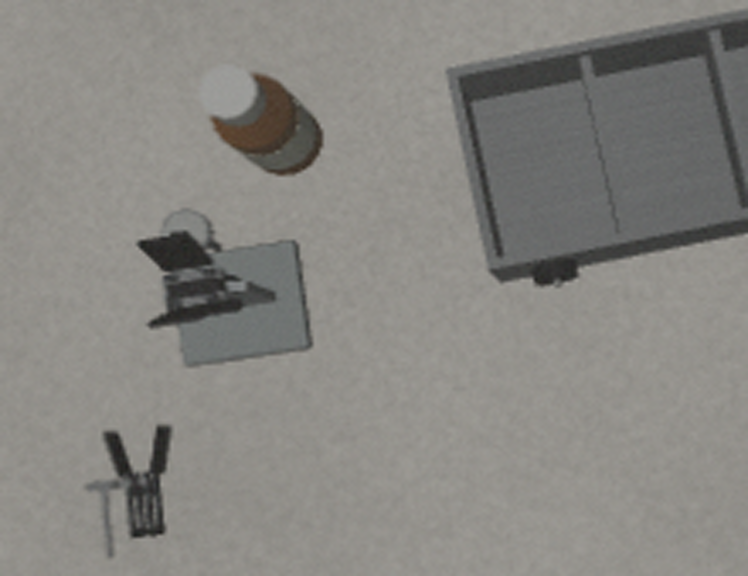

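View pics/c2.png

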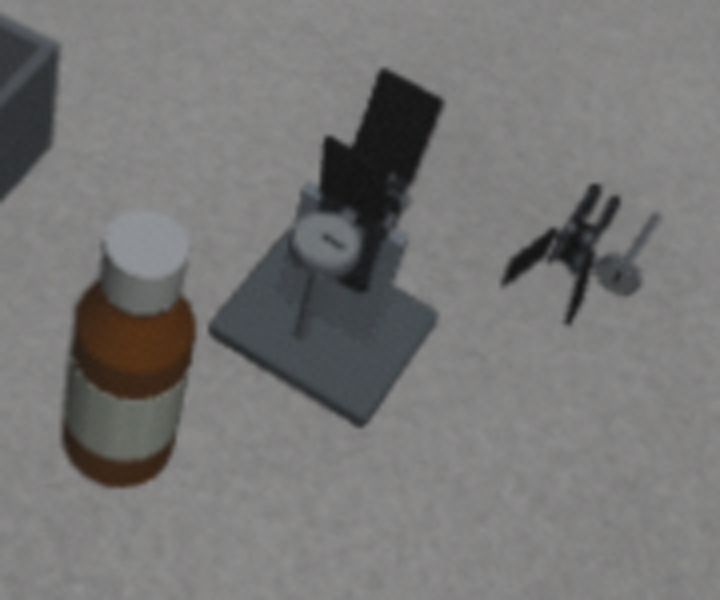

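```bash
cat > fit2.py <<'E'
from h import *
import pickle
D=pickle.load(open('d0.pkl','rb'))
def rect_at(n,poly,h):
    im,d,p=D[n]
    # colour-ish: sub-pixel foot region via depth
for n in('top','scene'):
    im,d,p=D[n];W=cloud(d,p)
    zt=-0.0014 if n=='top' else 0.0004
    c0=np.array([.455,.29])
    near=(np.hypot(W[...,0]-c0[0],W[...,1]-c0[1])<.11)
    m=near&(np.abs(W[...,2]-zt-.012)<.005)
    m=cv2.morphologyEx(m.astype(np.uint8),cv2.MORPH_OPEN,np.ones((3,3)))>0
    k,l,st,ce=cv2.connectedComponentsWithStats(m.astype(np.uint8));
    for i in range(1,k):
        if st[i,4]>60:
            P=W[l==i][:,:2].astype(np.float32)*1000
            print(n,'foot',cv2.minAreaRect(P),len(P),np.nanmean(W[l==i][:,2]))
    for lo,hi in((.09,.13),(.13,.165),(.165,.2)):
        m=near&(W[...,2]>lo)&(W[...,2]<hi)
        P=W[m]
        if len(P): print(n,lo,hi,len(P),P.mean(0),P.min(0),P.max(0),cv2.minAreaRect(P[:,:2].astype(np.float32)*1000))
E
python3 fit2.py
```

```text
top foot ((436.51220703125, 313.01171875), (91.5413818359375, 98.87847137451172), 7.060537338256836) 844 0.009989663059471469
top 0.09 0.13 499 [0.48479824 0.3021712  0.1181566 ] [0.42134354 0.25599529 0.09162549] [0.56279696 0.34265005 0.12997575] ((492.95361328125, 302.8376770019531), (61.23209762573242, 151.63204956054688), 76.96162414550781)
top 0.13 0.165 177 [0.46507665 0.30811615 0.14721788] [0.41148719 0.26608147 0.13002067] [0.56170076 0.33528756 0.16494627] ((488.08782958984375, 304.6197509765625), (49.160911560058594, 158.65264892578125), 79.49271392822266)
top 0.165 0.2 163 [0.47721332 0.30474417 0.17279102] [0.40361864 0.26605781 0.16506151] [0.56471325 0.33615914 0.18222567] ((484.3692321777344, 305.8267517089844), (51.449493408203125, 166.23440551757812), 79.96466064453125)
scene foot ((435.7789001464844, 316.3605041503906), (90.73698425292969, 101.18817901611328), 7.482306003570557) 1008 0.012136298139198809
scene 0.09 0.13 506 [0.46986592 0.32326123 0.11729266] [0.41799102 0.28754392 0.09017802] [0.56352543 0.34621679 0.12994259] ((490.45458984375, 320.2198181152344), (143.60227966308594, 59.025875091552734), 3.7212419509887695)
scene 0.13 0.165 398 [0.43225687 0.31887663 0.1476418 ] [0.40703202 0.29840465 0.13007214] [0.56313498 0.34048876 0.16496416] ((484.97430419921875, 320.04791259765625), (155.8292999267578, 41.5982551574707), 0.7334690690040588)
scene 0.165 0.2 307 [0.46192207 0.31134289 0.17293665] [0.40077359 0.26973156 0.16500781] [0.56443042 0.34113114 0.18155944] ((484.5894470214844, 310.44256591796875), (52.476806640625, 168.16432189941406), 79.73893737792969)
```

```bash
cat >> h.py <<'E'
def goto(x,y,z,psi=None,tcp0=None):
    s=read_state(); q=s['orientation'];R0=R.from_quat([q[1],q[2],q[3],q[0]])
    p0=np.array(s['ee_pos'])
    if psi is None:
        yv=R0.apply([0,1,0]);psi=np.degrees(np.arctan2(yv[1],yv[0]))
    a=np.radians(psi);yv=np.array([np.cos(a),np.sin(a),0]);zv=np.array([0,0,-1.]);xv=np.cross(yv,zv)
    Rt=R.from_matrix(np.stack([xv,yv,zv],1))
    t=R0.inv().apply(np.array([x,y,z])-p0)*1000; r=(R0.inv()*Rt).as_rotvec(degrees=True)
    print('travel',np.round(t,1).tolist(),'rot',np.round(r,1).tolist(),'from',np.round(p0,4).tolist(),'psi',psi,'t',round(s['clock'],2))
E
python3 -c "
from h import *
goto(.55,.283,.33,11)"
```

```text
travel [-473.5, -177.0, -98.7] rot [0.0, -0.0, 66.2] from [0.1276, 0.5607, 0.2313] psi 11 t 0.6
```

Request:
play_rows(targets=[{"travel": [-473,-177,-99],"delta_rot": [0,0,66]},{"travel": [-473,-177,-99],"delta_rot": [0,0,66]},{"travel": [-473,-177,-99],"delta_rot": [0,0,66]},{"travel": [-473,-177,-99],"delta_rot": [0,0,66]},{"travel": [-473,-177,-99],"delta_rot": [0,0,66]},{"travel": [-473,-177,-99],"delta_rot": [0,0,66]},{"travel": [-473,-177,-99],"delta_rot": [0,0,66]},{"travel": [-473,-177,-99],"delta_rot": [0,0,66]},{"travel": [-473,-177,-99],"delta_rot": [0,0,66]},{"travel": [-473,-177,-99],"delta_rot": [0,0,66]},{"travel": [-473,-177,-99],"delta_rot": [0,0,66]},{"travel": [-473,-177,-99],"delta_rot": [0,0,66]}], fingers=85)

```text
clock: 2.1
ee_pos: [0.5481, 0.2843, 0.3301]
orientation: [-0.0, 0.634, 0.773, -0.0]
force: [-0.1, 0.1, 0.0]
opening: 0.994
```

```bash
cat > w.py <<'E'
from h import *
import pickle,sys
im,d,p=snap('wrist',sys.argv[1]+'.png');s=read_state();pickle.dump((im,d,p),open(sys.argv[1]+'.pkl','wb'))
print(s['clock'],s['ee_pos'],s['orientation'],s['force'],s['opening']);print(np.round(p['pose'],3).tolist())
W=cloud(d,p)
for a in sys.argv[2:]:
    x,y,h,r=map(float,a.split(','))
    m=(np.abs(W[...,2]-h)<.008)&(np.hypot(W[...,0]-x,W[...,1]-y)<r);P=W[m]
    if len(P)<5: print('few');continue
    print(a,len(P),P.mean(0),cv2.minEnclosingCircle(P[:,:2].astype(np.float32)*1000))
E
python3 w.py w1 .573,.282,.168,.045; python3 -c "
from h import *
goto(.55,.283,.33,11)"
```

```text
2.15 [0.54828134 0.28422559 0.3301765 ] [-2.12988467e-04  6.34061278e-01  7.73282760e-01 -1.53716372e-04] [-1.15141101  0.85104201 -0.1129625 ] 0.9942197065684851
[[0.981, -0.187, -0.059, 0.533], [0.196, 0.933, 0.3, 0.36], [-0.001, -0.306, 0.952, 0.472], [0.0, 0.0, 0.0, 1.0]]
.573,.282,.168,.045 1143 [0.57182797 0.28371953 0.16891004] ((572.3165283203125, 282.52752685546875), 19.98699188232422)
travel [-1.5, 1.4, 0.2] rot [-0.0, -0.0, 0.3] from [0.5483, 0.2842, 0.3302] psi 11 t 2.15
```

View pics/w1.png

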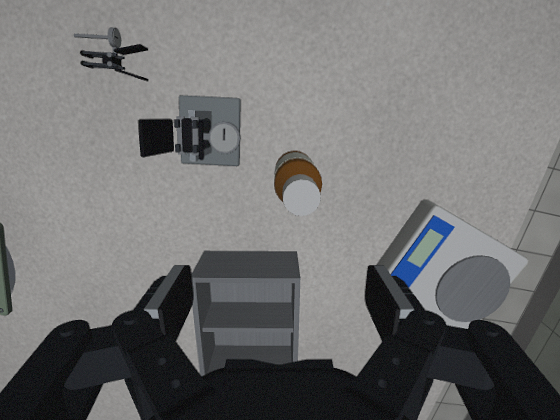

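```bash
python3 -c "
from h import *
goto(.5723,.2827,.136,11)"
```

```text
travel [-6.2, 23.4, 194.2] rot [-0.0, -0.0, 0.3] from [0.5483, 0.2842, 0.3302] psi 11 t 2.15
```

Request:
play_rows(targets=[{"travel": [-6,23.4,50],"delta_rot": [0,0,0]},{"travel": [-6,23.4,100],"delta_rot": [0,0,0]},{"travel": [-6,23.4,150],"delta_rot": [0,0,0]},{"travel": [-6,23.4,180],"delta_rot": [0,0,0]},{"travel": [-6,23.4,194],"delta_rot": [0,0,0]},{"travel": [-6,23.4,194],"delta_rot": [0,0,0]}])

```text
clock: 2.9
ee_pos: [0.5729, 0.2821, 0.1358]
orientation: [-0.0, 0.635, 0.773, -0.001]
force: [0.3, -0.0, 0.1]
opening: 0.999
```

Request:
play_rows(targets=[{"travel": [0,0,0],"delta_rot": [0,0,0]},{"travel": [0,0,0],"delta_rot": [0,0,0]},{"travel": [0,0,0],"delta_rot": [0,0,0]},{"travel": [0,0,0],"delta_rot": [0,0,0]},{"travel": [0,0,0],"delta_rot": [0,0,0]},{"travel": [0,0,0],"delta_rot": [0,0,0]}], fingers=25)

```text
clock: 3.65
ee_pos: [0.5744, 0.282, 0.1382]
orientation: [0.001, 0.635, 0.773, 0.001]
force: [-1.9, -0.3, 5.9]
opening: 0.452
```

```bash
python3 -c "
from h import *
goto(.5384,.0773,.262,11)"
```

```text
travel [-193.8, -74.7, -124.0] rot [0.1, -0.0, 0.2] from [0.5744, 0.282, 0.1382] psi 11 t 3.65
```

Request:
play_rows(targets=[{"travel": [0,0,-30],"delta_rot": [0,0,0]},{"travel": [0,0,-70],"delta_rot": [0,0,0]},{"travel": [0,0,-110],"delta_rot": [0,0,0]},{"travel": [-15,-6,-126],"delta_rot": [0,0,0]},{"travel": [-50,-19,-126],"delta_rot": [0,0,0]},{"travel": [-90,-35,-126],"delta_rot": [0,0,0]},{"travel": [-130,-50,-126],"delta_rot": [0,0,0]},{"travel": [-165,-64,-126],"delta_rot": [0,0,0]},{"travel": [-185,-72,-126],"delta_rot": [0,0,0]},{"travel": [-194,-75,-126],"delta_rot": [0,0,0]},{"travel": [-194,-75,-126],"delta_rot": [0,0,0]},{"travel": [-194,-75,-126],"delta_rot": [0,0,0]}])

```text
clock: 5.15
ee_pos: [0.5375, 0.0775, 0.2619]
orientation: [-0.0, 0.635, 0.773, -0.0]
force: [0.4, 0.7, -3.9]
opening: 0.45
```

```bash
python3 w.py w2; python3 -c "
from h import *
snap('scene','s2.png')
goto(.5384,.0773,.262,11)"
```

```text
5.2 [0.5376404  0.07768697 0.26198918] [-2.85176774e-04  6.34479207e-01  7.72939878e-01  1.40198849e-05] [-0.02647285 -0.20784771 -3.04715567] 0.4525435967065021
[[0.981, -0.186, -0.059, 0.523], [0.195, 0.934, 0.3, 0.153], [-0.0, -0.305, 0.952, 0.404], [0.0, 0.0, 0.0, 1.0]]
travel [-0.6, 0.6, 0.1] rot [-0.0, -0.0, 0.3] from [0.5377, 0.0777, 0.2621] psi 11 t 5.25
```

View pics/w2.png

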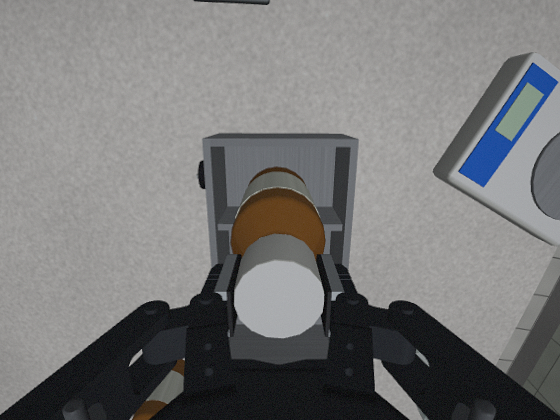

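View pics/s2.png

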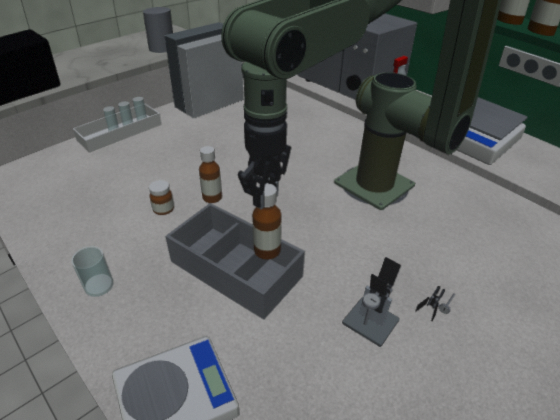

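```bash
cat > edge.py <<'E'
from h import *
import pickle
im,d,p=pickle.load(open('w2.pkl','rb'))
W=cloud(d,p)
m=(np.abs(W[...,2]-.09)<.006);m[:130]=0
P=W[m]; print(len(P),np.median(P[:,2]))
v,u=np.where(m);
# local frame with yaw 11.05, centre 557,-17.9
a=np.radians(11.05);c=np.array([.557,-.0179])
L=(P[:,:2]-c)@np.array([[np.cos(a),-np.sin(a)],[np.sin(a),np.cos(a)]])
L*=1000
print('x',np.percentile(L[:,0],[.5,2,98,99.5]),'y',np.percentile(L[:,1],[.5,2,98,99.5]))
f=L[(L[:,1]>142)]; k=np.polyfit(f[:,0],f[:,1],1);print('end wall slope deg',np.degrees(np.arctan(k[0])))
for s in(-1,1):
    f=L[(s*L[:,0]>70)&(L[:,1]>20)&(L[:,1]<135)&(abs(L[:,0])<85)];k=np.polyfit(f[:,1],f[:,0],1);print(s,len(f),f[:,0].min(),f[:,0].max(),k)
E
python3 edge.py
```

```text
3441 0.08917660503437941
x [-192.23224619 -181.88029022   80.29888073  207.64597206] y [-233.41241479 -217.75226031  150.32221994  150.5790022 ]
end wall slope deg 0.1566757366878076
-1 842 -80.1666741458248 -71.49623067015023 [-4.64845063e-04 -7.53183604e+01]
1 853 72.12765898889633 80.9471830389555 [9.75285103e-04 7.60142910e+01]
```

Request:
play_rows(targets=[{"travel": [0,0,25],"delta_rot": [0,0,0]},{"travel": [0,0,55],"delta_rot": [0,0,0]},{"travel": [0,0,85],"delta_rot": [0,0,0]},{"travel": [0,0,105],"delta_rot": [0,0,0]},{"travel": [0,0,113],"delta_rot": [0,0,0]},{"travel": [0,0,115],"delta_rot": [0,0,0]},{"travel": [0,0,115],"delta_rot": [0,0,0]}])

```text
clock: 6.12
ee_pos: [0.5385, 0.0771, 0.1483]
orientation: [0.001, 0.635, 0.773, 0.001]
force: [-0.5, -0.0, -4.3]
opening: 0.451
```

Request:
play_rows(targets=[{"travel": [0,0,1.5],"delta_rot": [0,0,0]},{"travel": [0,0,3],"delta_rot": [0,0,0]},{"travel": [0,0,3],"delta_rot": [0,0,0]}])

```text
clock: 6.5
ee_pos: [0.5387, 0.0768, 0.1462]
orientation: [0.001, 0.635, 0.773, 0.001]
force: [-2.0, 0.2, 5.1]
opening: 0.453
```

Request:
play_rows(targets=[{"travel": [0,0,0],"delta_rot": [0,0,0]},{"travel": [0,0,0],"delta_rot": [0,0,0]},{"travel": [0,0,0],"delta_rot": [0,0,0]},{"travel": [0,0,0],"delta_rot": [0,0,0]},{"travel": [0,0,0],"delta_rot": [0,0,0]}], fingers=85)

```text
clock: 7.12
ee_pos: [0.5377, 0.0769, 0.1442]
orientation: [-0.0, 0.635, 0.773, -0.0]
force: [-0.9, 0.8, 0.2]
opening: 0.993
```

```bash
python3 -c "
from h import *
goto(.425,-.291,.30,11)"
```

```text
travel [-339.1, -181.9, -155.8] rot [-0.0, -0.0, 0.2] from [0.5377, 0.0769, 0.1442] psi 11 t 7.12
```

Request:
play_rows(targets=[{"travel": [0,0,-50],"delta_rot": [0,0,0]},{"travel": [0,0,-100],"delta_rot": [0,0,0]},{"travel": [0,0,-156],"delta_rot": [0,0,0]},{"travel": [-339,-182,-176],"delta_rot": [0,0,0]},{"travel": [-339,-182,-176],"delta_rot": [0,0,0]},{"travel": [-339,-182,-176],"delta_rot": [0,0,0]},{"travel": [-339,-182,-176],"delta_rot": [0,0,0]},{"travel": [-339,-182,-176],"delta_rot": [0,0,0]},{"travel": [-339,-182,-176],"delta_rot": [0,0,0]},{"travel": [-339,-182,-176],"delta_rot": [0,0,0]},{"travel": [-339,-182,-176],"delta_rot": [0,0,0]},{"travel": [-339,-182,-176],"delta_rot": [0,0,0]},{"travel": [-339,-182,-176],"delta_rot": [0,0,0]}])

```text
clock: 8.75
ee_pos: [0.4254, -0.2895, 0.3203]
orientation: [-0.0, 0.634, 0.773, 0.0]
force: [-0.4, 0.2, 0.6]
opening: 0.993
```

```bash
python3 w.py w3 .4265,-.291,.168,.045; python3 -c "
from h import *
goto(.4265,-.291,.136,11)"
```

```text
8.8 [ 0.42541977 -0.28962646  0.3203028 ] [-8.96160475e-06  6.33972085e-01  7.73355928e-01  7.28720544e-05] [ 0.22799963  0.09224132 -0.09976662] 0.9981147276839369
[[0.98, -0.187, -0.06, 0.41], [0.197, 0.934, 0.3, -0.214], [0.0, -0.306, 0.952, 0.462], [0.0, 0.0, 0.0, 1.0]]
.4265,-.291,.168,.045 1220 [ 0.42672041 -0.29072059  0.16894139] ((426.980224609375, -291.7498779296875), 19.9371337890625)
travel [-1.6, 0.8, 184.3] rot [0.0, -0.0, 0.3] from [0.4254, -0.2896, 0.3203] psi 11 t 8.8
```

View pics/w3.png

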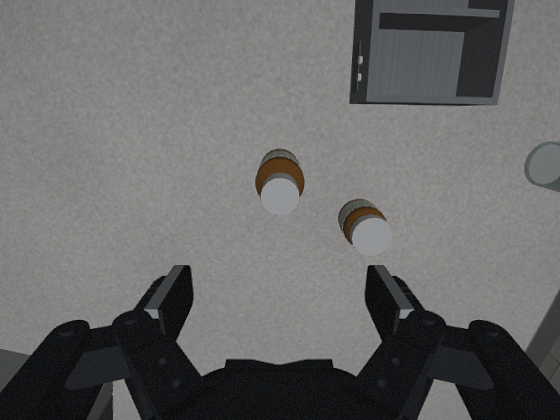

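Request:
play_rows(targets=[{"travel": [-2,1,50],"delta_rot": [0,0,0]},{"travel": [-2,1,100],"delta_rot": [0,0,0]},{"travel": [-2,1,150],"delta_rot": [0,0,0]},{"travel": [-2,1,175],"delta_rot": [0,0,0]},{"travel": [-2,1,184],"delta_rot": [0,0,0]},{"travel": [-2,1,184],"delta_rot": [0,0,0]}])

```text
clock: 9.55
ee_pos: [0.4266, -0.2924, 0.1365]
orientation: [0.0, 0.635, 0.773, -0.0]
force: [-0.7, 0.7, -0.1]
opening: 0.995
```

Request:
play_rows(targets=[{"travel": [0,0,0],"delta_rot": [0,0,0]},{"travel": [0,0,0],"delta_rot": [0,0,0]},{"travel": [0,0,0],"delta_rot": [0,0,0]},{"travel": [0,0,0],"delta_rot": [0,0,0]},{"travel": [0,0,0],"delta_rot": [0,0,0]},{"travel": [0,0,0],"delta_rot": [0,0,0]}], fingers=25)

```text
clock: 10.3
ee_pos: [0.4272, -0.2936, 0.1377]
orientation: [0.002, 0.635, 0.773, -0.0]
force: [0.6, 0.7, 6.2]
opening: 0.45
```

```bash
python3 -c "
from h import *
a=np.radians(11.05);print(.5573+.097*np.sin(a),-.0175-.097*np.cos(a))
goto(.5759,-.1127,.262,11)"
```

```text
0.5758915587314093 -0.11270164885093409
travel [148.3, 181.2, -124.3] rot [0.1, 0.1, 0.2] from [0.4272, -0.2936, 0.1377] psi 11 t 10.3
```

Request:
play_rows(targets=[{"travel": [0,0,-30],"delta_rot": [0,0,0]},{"travel": [0,0,-70],"delta_rot": [0,0,0]},{"travel": [0,0,-110],"delta_rot": [0,0,0]},{"travel": [12,14,-125],"delta_rot": [0,0,0]},{"travel": [36,44,-125],"delta_rot": [0,0,0]},{"travel": [65,80,-125],"delta_rot": [0,0,0]},{"travel": [95,116,-125],"delta_rot": [0,0,0]},{"travel": [122,150,-125],"delta_rot": [0,0,0]},{"travel": [140,172,-125],"delta_rot": [0,0,0]},{"travel": [149,181,-125],"delta_rot": [0,0,0]},{"travel": [149,181,-125],"delta_rot": [0,0,0]},{"travel": [149,181,-125],"delta_rot": [0,0,0]}])

```text
clock: 11.8
ee_pos: [0.5741, -0.1121, 0.2607]
orientation: [-0.001, 0.635, 0.772, -0.001]
force: [-0.1, 0.4, -4.5]
opening: 0.45
```

```bash
python3 -c "
from h import *
goto(.5759,-.1127,.148,11)"
```

```text
travel [-0.9, 1.9, 112.7] rot [-0.1, -0.0, 0.1] from [0.5741, -0.1121, 0.2607] psi 11 t 11.8
```

Request:
play_rows(targets=[{"travel": [-1,2,25],"delta_rot": [0,0,0]},{"travel": [-1,2,55],"delta_rot": [0,0,0]},{"travel": [-1,2,85],"delta_rot": [0,0,0]},{"travel": [-1,2,105],"delta_rot": [0,0,0]},{"travel": [-1,2,112],"delta_rot": [0,0,0]},{"travel": [-1,2,114],"delta_rot": [0,0,0]},{"travel": [-1,2,115.5],"delta_rot": [0,0,0]},{"travel": [-1,2,115.5],"delta_rot": [0,0,0]}])

```text
clock: 12.8
ee_pos: [0.5776, -0.1123, 0.1468]
orientation: [0.001, 0.635, 0.773, 0.0]
force: [0.3, 0.6, -4.1]
opening: 0.452
```

Request:
play_rows(targets=[{"travel": [0,0,1],"delta_rot": [0,0,0]},{"travel": [0,0,2],"delta_rot": [0,0,0]},{"travel": [0,0,2],"delta_rot": [0,0,0]}])

```text
clock: 13.18
ee_pos: [0.5779, -0.1123, 0.1458]
orientation: [0.001, 0.635, 0.773, 0.0]
force: [-0.8, 1.1, 5.6]
opening: 0.454
```

Request:
play_rows(targets=[{"travel": [0,0,0],"delta_rot": [0,0,0]},{"travel": [0,0,0],"delta_rot": [0,0,0]},{"travel": [0,0,0],"delta_rot": [0,0,0]},{"travel": [0,0,0],"delta_rot": [0,0,0]},{"travel": [0,0,0],"delta_rot": [0,0,0]}], fingers=85)

```text
clock: 13.8
ee_pos: [0.577, -0.1121, 0.1437]
orientation: [-0.0, 0.635, 0.773, -0.0]
force: [0.5, -0.4, 0.0]
opening: 0.994
```

```bash
python3 -c "
from h import *
goto(.436,.29,.31,7.3)"
```

```text
travel [421.8, -60.4, -166.3] rot [-0.0, -0.0, 3.9] from [0.577, -0.1121, 0.1437] psi 7.3 t 13.8
```

Request:
play_rows(targets=[{"travel": [0,0,-50],"delta_rot": [0,0,0]},{"travel": [0,0,-100],"delta_rot": [0,0,0]},{"travel": [0,0,-160],"delta_rot": [0,0,0]},{"travel": [422,-60,-180],"delta_rot": [0,0,4]},{"travel": [422,-60,-180],"delta_rot": [0,0,4]},{"travel": [422,-60,-180],"delta_rot": [0,0,4]},{"travel": [422,-60,-180],"delta_rot": [0,0,4]},{"travel": [422,-60,-180],"delta_rot": [0,0,4]},{"travel": [422,-60,-180],"delta_rot": [0,0,4]},{"travel": [422,-60,-180],"delta_rot": [0,0,4]},{"travel": [422,-60,-180],"delta_rot": [0,0,4]},{"travel": [422,-60,-180],"delta_rot": [0,0,4]},{"travel": [422,-60,-180],"delta_rot": [0,0,4]},{"travel": [422,-60,-180],"delta_rot": [0,0,4]}])

```text
clock: 15.55
ee_pos: [0.437, 0.2891, 0.3237]
orientation: [0.0, 0.662, 0.749, -0.0]
force: [-0.2, -0.2, 0.6]
opening: 0.997
```

```bash
python3 w.py w4; cat > f4.py <<'E'
from h import *
import pickle
im,d,p=pickle.load(open('w4.pkl','rb'));W=cloud(d,p)
near=np.hypot(W[...,0]-.44,W[...,1]-.314)<.09
m=near&(np.abs(W[...,2]-.012)<.005)
m=cv2.morphologyEx(m.astype(np.uint8),cv2.MORPH_OPEN,np.ones((3,3)))>0
P=W[m];print('foot',cv2.minAreaRect(P[:,:2].astype(np.float32)*1000),P[:,2].mean())
a=np.radians(7.3);c=np.array([.436,.3145])
L=W.copy();L[...,:2]=(W[...,:2]-c)@np.array([[np.cos(a),-np.sin(a)],[np.sin(a),np.cos(a)]]);L*=1000
for lo,hi in((100,112),(112,120),(120,130),(130,150),(150,165),(165,178),(178,190)):
    q=near&(L[...,2]>lo)&(L[...,2]<hi);
    for s in(-1,1):
        P=L[q&(s*L[...,0]>0)&(abs(L[...,0])<75)]
        if len(P)>5: print(lo,hi,s,len(P),'x',np.percentile(P[:,0],[1,50,99]).round(1),'y',np.percentile(P[:,1],[1,50,99]).round(1))
E
python3 f4.py
```

```text
15.6 [0.43695389 0.28926204 0.32371721] [ 1.38135183e-05  6.62244108e-01  7.49288152e-01 -8.25225464e-05] [ 0.62707646  0.78644641 -0.42917877] 0.9939257241206366
[[0.992, -0.117, -0.038, 0.428], [0.123, 0.945, 0.304, 0.366], [-0.0, -0.306, 0.952, 0.466], [0.0, 0.0, 0.0, 1.0]]
foot ((436.2119445800781, 314.6913757324219), (89.64208221435547, 99.18099975585938), 9.004729270935059) 0.01119162827167991
100 112 -1 53 x [-3.8 -1.6 -0.2] y [-28.6  22.8  29.7]
100 112 1 45 x [0.8 2.1 3.3] y [-28.7  21.7  29.7]
112 120 -1 6 x [-12.7  -7.3  -0.4] y [-17.2  21.4  23. ]
112 120 1 9 x [ 0.9 35.9 45. ] y [16.5 20.5 21.5]
120 130 -1 350 x [-14.6  -5.   -0.4] y [-18.3   3.6  23.3]
120 130 1 905 x [ 0.7 39.8 58.3] y [-17.4   3.7  22.3]
130 150 -1 247 x [-19.5 -16.4  -7.2] y [-14.8   3.6  20. ]
130 150 1 257 x [ 8.3 16.7 19.6] y [-14.5   4.   20.4]
150 165 -1 163 x [-23.7 -21.3 -19.3] y [-14.9   3.5  19.9]
150 165 1 165 x [19.7 21.7 24.1] y [-14.1   4.3  20.6]
165 178 -1 205 x [-30.9 -25.3 -23.1] y [-15.3   2.6  19.7]
165 178 1 219 x [23.1 25.7 31.3] y [-14.5   3.4  20.4]
178 190 -1 126 x [-30.8 -28.5 -26. ] y [-14.7   3.8  18.7]
178 190 1 123 x [26.7 28.8 31. ] y [-13.6   3.5  19.6]
```

View pics/w4.png

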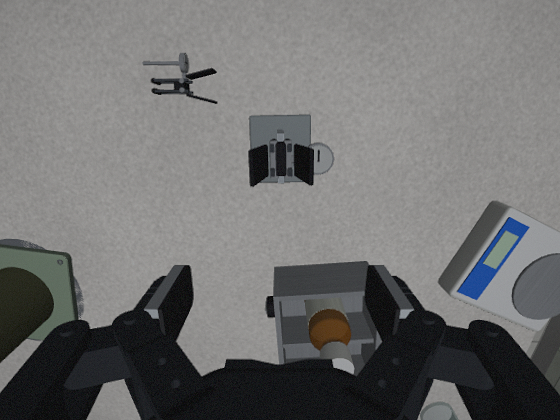

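```bash
cat >> f4.py <<'E'
print('--')
for s in(-1,1):
    q=near&(L[...,2]>135)&(L[...,2]<190)&(s*L[...,0]>8)&(abs(L[...,0])<36)
    P=L[q];A=np.c_[P[:,1],P[:,2],np.ones(len(P))];k=np.linalg.lstsq(A,P[:,0],rcond=None)[0];print('paddle',s,k,np.degrees(np.arctan(k[0])),np.std(A@k-P[:,0]), 'x at z165',k@[2.7,165,1])
q=near&(L[...,2]>100)&(L[...,2]<109)&(abs(L[...,0])<6);P=L[q];k=np.polyfit(P[:,1],P[:,0],1);print('plate',np.degrees(np.arctan(-k[0])),k)
m=near&(np.abs(W[...,2]-.012)<.004);P=L[m]
for lo,hi,ax in((30,60,0),(-60,-30,0)): pass
# foot edges
for side in('x+','x-','y+','y-'):
    i=0 if side[0]=='x' else 1;sg=1 if side[1]=='+' else -1
    o=P[:,1-i];v=P[:,i]*sg
    bins=np.arange(-36,37,6);xs=[];ys=[]
    for b in bins:
        s=(abs(o-b)<3)&(v>20)&(v<60)
        if s.sum()>3: xs.append(b);ys.append(np.percentile(v[s],98)*sg)
    if len(xs)>3:
        k=np.polyfit(xs,ys,1);print(side,np.degrees(np.arctan(k[0])),k[1],np.round(ys,1))
E
python3 f4.py | sed -n '/--/,$p'; python3 -c "
from h import *
goto(.4359,.3172,.147,7.3)"
```

```text
--
paddle -1 [-2.12591911e-02 -2.90880626e-01  2.42637516e+01] -1.217878474664353 1.0451357797983356 x at z165 -23.78895147746105
paddle 1 [-6.71747245e-03  2.91624419e-01 -2.39831376e+01] -0.3848770312923976 1.0865828662073365 x at z165 24.116754449658465
plate 0.5132044526566202 [-0.00895735 -0.00995379]
x+ 1.0480532633395894 43.53131355541041 [42.6 44.6 44.4 44.1 44.  43.8]
x- -1.532829103747761 -43.985693157340634 [-44.4 -44.3 -44.  -44.4 -45.2 -44.9]
y+ 1.0742191986005405 48.82904460786004 [48.  48.  48.  47.9 49.3 49.3 49.2 49.2 49.2 49.2 49.2 49.2 49.1]
y- 1.158282217483166 -48.359099760501465 [-49.5 -49.9 -48.  -47.9 -47.9 -48.1 -48.  -48.  -48.  -48.3]
travel [27.9, 2.4, 176.7] rot [-0.0, 0.0, -0.2] from [0.437, 0.2893, 0.3237] psi 7.3 t 15.6
```

Request:
play_rows(targets=[{"travel": [28,2,40],"delta_rot": [0,0,-0.6]},{"travel": [28,2,80],"delta_rot": [0,0,-0.6]},{"travel": [28,2,120],"delta_rot": [0,0,-0.6]},{"travel": [28,2,155],"delta_rot": [0,0,-0.6]},{"travel": [28,2,172],"delta_rot": [0,0,-0.6]},{"travel": [28,2,178],"delta_rot": [0,0,-0.6]},{"travel": [28,2,178],"delta_rot": [0,0,-0.6]}])

```text
clock: 16.48
ee_pos: [0.4357, 0.3185, 0.1466]
orientation: [0.0, 0.658, 0.753, 0.001]
force: [0.0, 0.2, 0.6]
opening: 0.996
```

```bash
python3 -c "
from h import *
goto(.4359,.3172,.146,7.9);snap('scene','s5.png');snap('wrist','w5.png')
import cv2
a=cv2.imread('pics/s5.png')[200:380,310:490];cv2.imwrite('pics/s5c.png',cv2.resize(a,None,fx=3,fy=3))"
```

```text
travel [-1.3, 0.0, 0.6] rot [0.1, -0.0, -0.1] from [0.4357, 0.3185, 0.1466] psi 7.9 t 16.48
```

View pics/w5.png

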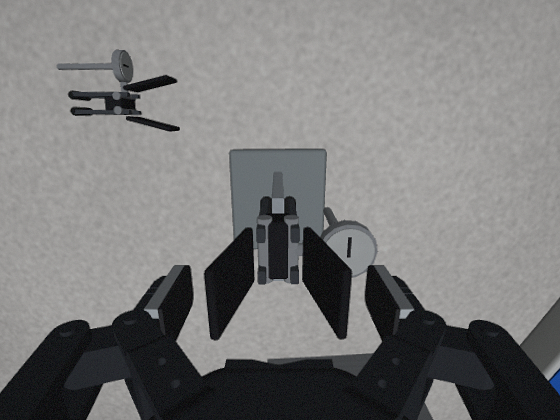

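View pics/s5c.png

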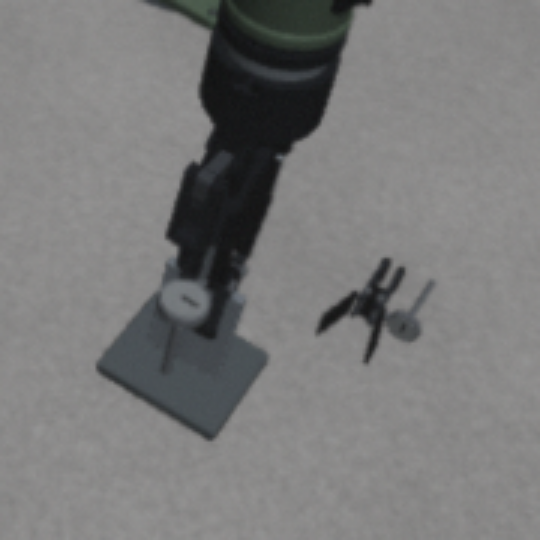

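Request:
play_rows(targets=[{"travel": [0,0,0],"delta_rot": [0,0,0]},{"travel": [0,0,0],"delta_rot": [0,0,0]},{"travel": [0,0,0],"delta_rot": [0,0,0]},{"travel": [0,0,0],"delta_rot": [0,0,0]},{"travel": [0,0,0],"delta_rot": [0,0,0]},{"travel": [0,0,0],"delta_rot": [0,0,0]},{"travel": [0,0,0],"delta_rot": [0,0,0]},{"travel": [0,0,0],"delta_rot": [0,0,0]}], fingers=25)

```text
clock: 17.58
ee_pos: [0.4368, 0.3197, 0.1511]
orientation: [0.001, 0.657, 0.754, 0.003]
force: [-3.9, -3.0, 18.6]
opening: 0.373
```

```bash
python3 -c "
from h import *
print(read_state());snap('wrist','w6.png')"
```

```text
{'clock': 17.575, 'joints': array([4.71660254e-01, 2.12344979e-01, 1.71008133e+00, 3.61448290e-04,
       1.21316900e+00, 3.35435758e-01]), 'qd': array([ 1.16797942e-03,  7.91555859e-05,  3.81729580e-04, -9.83643678e-04,
       -1.85020863e-03, -1.32110302e-03]), 'tau': array([ -0.59093703, -27.14287519, -21.85033858,  -0.14593374,
        -1.82420064,   0.03399345]), 'ee_pos': array([0.43684352, 0.3197002 , 0.15106738]), 'orientation': array([0.00096014, 0.65738611, 0.75354793, 0.00284584]), 'force': array([-3.90944008, -2.98117057, 18.63234702]), 'moment': array([-0.34570443,  1.01915162,  0.01802532]), 'opening': 0.37289550196362287}
```

View pics/w6.png

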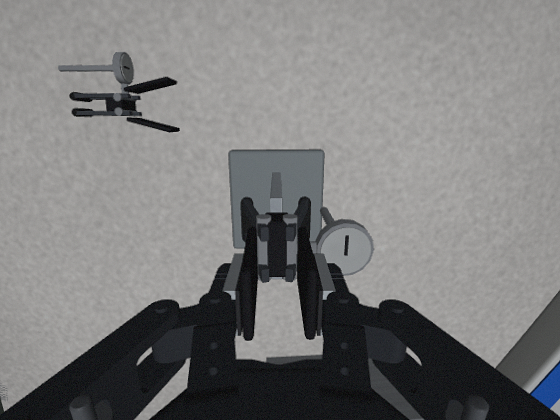

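Request:
play_rows(targets=[{"travel": [0,0,-15],"delta_rot": [0,0,0]},{"travel": [0,0,-40],"delta_rot": [0,0,0]},{"travel": [0,0,-70],"delta_rot": [0,0,0]},{"travel": [0,0,-94],"delta_rot": [0,0,0]},{"travel": [0,0,-94],"delta_rot": [0,0,0]},{"travel": [0,0,-94],"delta_rot": [0,0,0]}])

```text
clock: 18.38
ee_pos: [0.4341, 0.318, 0.2385]
orientation: [-0.0, 0.658, 0.753, -0.001]
force: [0.7, 0.0, -1.9]
opening: 0.378
```

```bash
python3 -c "
from h import *
snap('scene','s7.png');snap('wrist','w7.png');print(read_state()['force'])
goto(.42,-.036,.24,11.05)"
```

```text
[ 0.44194634  0.16522651 -1.59895627]
travel [-348.7, -61.6, -1.5] rot [-0.2, 0.1, -3.3] from [0.4339, 0.3178, 0.2379] psi 11.05 t 18.48
```

View pics/s7.png

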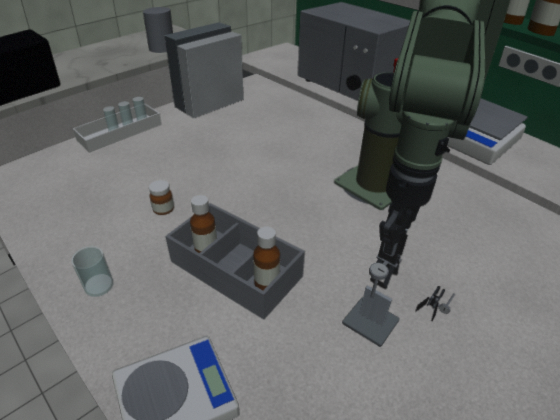

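View pics/w7.png

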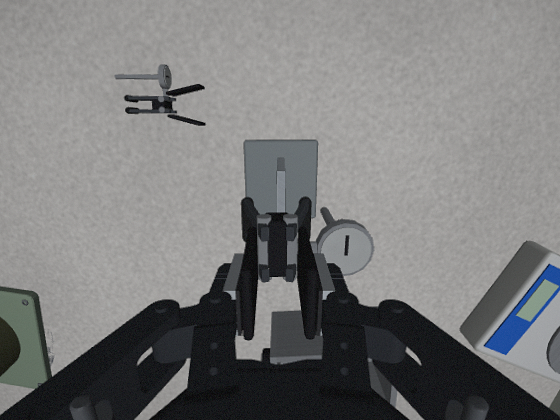

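Request:
play_rows(targets=[{"travel": [-15,-3,-2],"delta_rot": [0,0,0]},{"travel": [-45,-8,-2],"delta_rot": [0,0,-0.5]},{"travel": [-85,-15,-2],"delta_rot": [0,0,-1]},{"travel": [-130,-23,-2],"delta_rot": [0,0,-1.5]},{"travel": [-175,-31,-2],"delta_rot": [0,0,-2]},{"travel": [-220,-39,-2],"delta_rot": [0,0,-2.5]},{"travel": [-265,-47,-2],"delta_rot": [0,0,-3]},{"travel": [-305,-54,-2],"delta_rot": [0,0,-3.3]},{"travel": [-335,-59,-2],"delta_rot": [0,0,-3.3]},{"travel": [-349,-62,-2],"delta_rot": [0,0,-3.3]},{"travel": [-349,-62,-2],"delta_rot": [0,0,-3.3]},{"travel": [-349,-62,-2],"delta_rot": [0,0,-3.3]}])

```text
clock: 19.98
ee_pos: [0.4205, -0.035, 0.2416]
orientation: [-0.0, 0.635, 0.772, 0.0]
force: [-0.5, -0.3, -0.8]
opening: 0.378
```

```bash
python3 -c "
from h import *
goto(.4827,-.0321,.23,11.05)"; python3 w.py w8
```

```text
travel [-9.1, 61.6, 11.6] rot [-0.0, -0.0, 0.1] from [0.4205, -0.035, 0.2416] psi 11.05 t 19.98
20.025 [ 0.42058306 -0.03494453  0.24164757] [-2.68351908e-04  6.35040919e-01  7.72478445e-01  1.08696243e-04] [-0.4420706   1.11369964 -1.02945469] 0.3680740198726594
[[0.981, -0.184, -0.059, 0.406], [0.193, 0.934, 0.3, 0.041], [-0.0, -0.305, 0.952, 0.384], [0.0, 0.0, 0.0, 1.0]]
```

View pics/w8.png

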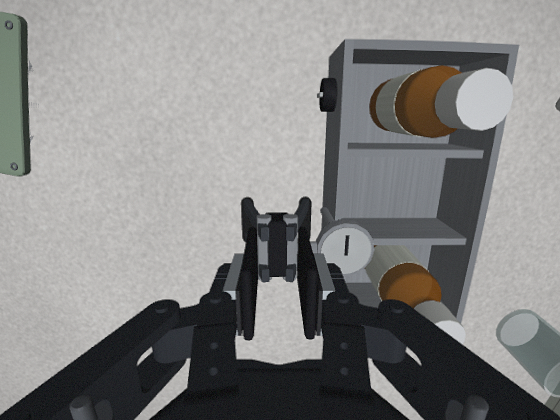

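```bash
python3 - <<'E'
from h import *
import pickle
im,d,p=pickle.load(open('w8.pkl','rb'));W=cloud(d,p)
a=np.radians(11.05);c=np.array([.42058,-.03494])
L=W.copy();L[...,:2]=(W[...,:2]-c)@np.array([[np.cos(a),-np.sin(a)],[np.sin(a),np.cos(a)]]);L[...,2]-=.24165;L*=1000
P=L[222:275,318:374].reshape(-1,3);P=P[abs(P[:,2]+25)<12];print('dial',len(P),P.mean(0),P.min(0),P.max(0),cv2.minEnclosingCircle(P[:,:2].astype(np.float32)))
P=L[200:285,262:298].reshape(-1,3);P=P[P[:,2]>-60]
print('hinge',len(P),np.percentile(P,[1,25,50,75,99],axis=0).round(1))
E
```

```text
dial 2282 [ 41.26404181   0.15005078 -26.56789282] [ 23.82445286 -19.84589308 -36.05244608] [ 58.74060801  15.23057066 -23.85969769] ((40.97172927856445, -2.784271001815796), 18.323410034179688)
hinge 2409 [[-10.1 -21.3 -44.4]
 [ -5.2 -11.3 -27.5]
 [  0.8   0.1 -26.8]
 [  6.   12.4 -25.6]
 [ 11.3  18.2 -18.7]]
```

Request:
play_rows(targets=[{"travel": [-3,15,0],"delta_rot": [0,0,0]},{"travel": [-6,38,0],"delta_rot": [0,0,0]},{"travel": [-9,55,0],"delta_rot": [0,0,0]},{"travel": [-9,61.5,0],"delta_rot": [0,0,0]},{"travel": [-9,61.5,20],"delta_rot": [0,0,0]},{"travel": [-9,61.5,45],"delta_rot": [0,0,0]},{"travel": [-9,61.5,45],"delta_rot": [0,0,0]}])

```text
clock: 20.9
ee_pos: [0.4809, -0.0319, 0.1945]
orientation: [-0.003, 0.635, 0.772, -0.001]
force: [-1.2, -0.2, -1.6]
opening: 0.373
```

```bash
python3 -c "
from h import *
goto(.4827,-.0321,.142,11.05)"; python3 w.py w9
```

```text
travel [-0.6, 2.0, 52.5] rot [-0.3, -0.1, 0.1] from [0.4809, -0.0319, 0.1945] psi 11.05 t 20.9
20.95 [ 0.48216228 -0.03233543  0.19609839] [-1.09567701e-03  6.35338295e-01  7.72232998e-01 -4.96535062e-04] [ 0.15004792 -1.19908996 -1.31063242] 0.37327424589601155
[[0.981, -0.185, -0.054, 0.467], [0.193, 0.935, 0.299, 0.044], [-0.005, -0.304, 0.953, 0.337], [0.0, 0.0, 0.0, 1.0]]
```

View pics/w9.png

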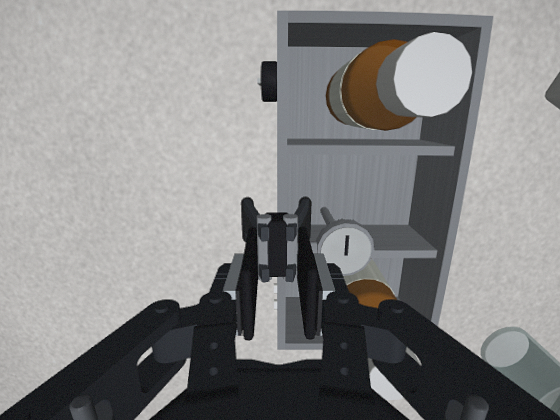

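Request:
play_rows(targets=[{"travel": [0,0.5,15],"delta_rot": [0,0,0]},{"travel": [0,0.5,35],"delta_rot": [0,0,0]},{"travel": [0,0.5,48],"delta_rot": [0,0,0]},{"travel": [0,0.5,54],"delta_rot": [0,0,0]},{"travel": [0,0.5,54],"delta_rot": [0,0,0]},{"travel": [0,0.5,54],"delta_rot": [0,0,0]}])

```text
clock: 21.7
ee_pos: [0.4839, -0.0329, 0.1435]
orientation: [0.001, 0.636, 0.772, 0.0]
force: [-0.0, -0.1, -0.6]
opening: 0.371
```

```bash
python3 -c "
from h import *
goto(.4827,-.0321,.136,11.05);snap('scene','s10.png')
import cv2
a=cv2.imread('pics/s10.png')[170:330,150:330];cv2.imwrite('pics/s10c.png',cv2.resize(a,None,fx=3.6,fy=3.6))"; python3 w.py w10
```

```text
travel [1.1, -1.0, 7.5] rot [0.1, 0.0, 0.0] from [0.4839, -0.0329, 0.1435] psi 11.05 t 21.7
21.8 [ 0.4838727  -0.03292111  0.14352949] [7.05366470e-04 6.35567244e-01 7.72045121e-01 3.34173021e-04] [-0.41375108  0.16257921 -0.7908848 ] 0.36822633887347855
[[0.981, -0.183, -0.06, 0.469], [0.192, 0.934, 0.301, 0.043], [0.002, -0.307, 0.952, 0.285], [0.0, 0.0, 0.0, 1.0]]
```

View pics/s10c.png

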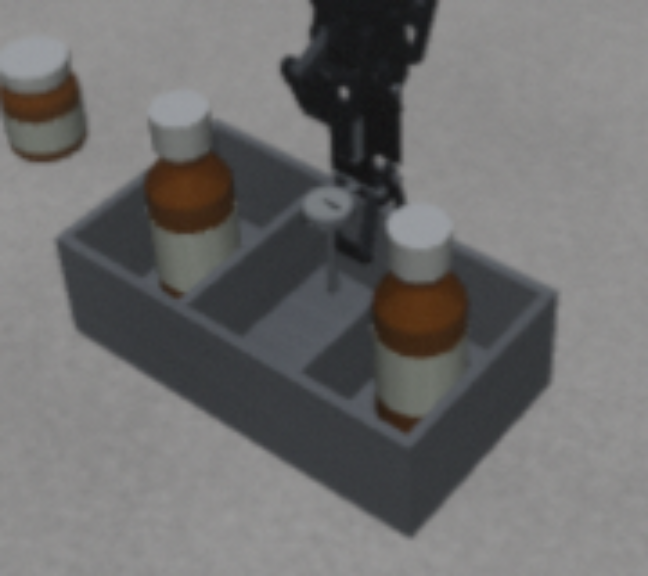

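View pics/w10.png

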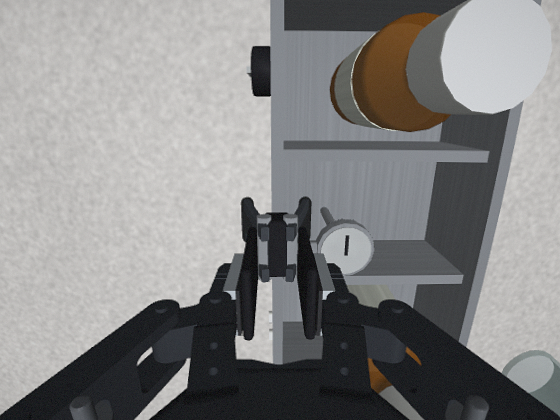

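Request:
play_rows(targets=[{"travel": [1,-1,2],"delta_rot": [0,0,0]},{"travel": [1,-1,5],"delta_rot": [0,0,0]},{"travel": [1,-1,8],"delta_rot": [0,0,0]},{"travel": [1,-1,9],"delta_rot": [0,0,0]},{"travel": [1,-1,9],"delta_rot": [0,0,0]}])

```text
clock: 22.42
ee_pos: [0.4823, -0.0322, 0.1362]
orientation: [0.0, 0.635, 0.772, -0.0]
force: [-5.6, 1.4, 13.3]
opening: 0.371
```

Request:
play_rows(targets=[{"travel": [0,0,1],"delta_rot": [0,0,0]},{"travel": [0,0,2],"delta_rot": [0,0,0]},{"travel": [0,0,2],"delta_rot": [0,0,0]}])

```text
clock: 22.8
ee_pos: [0.4825, -0.0322, 0.1361]
orientation: [0.0, 0.635, 0.772, -0.0]
force: [-10.3, 1.8, 24.5]
opening: 0.371
```

Request:
play_rows(targets=[{"travel": [0,0,0],"delta_rot": [0,0,0]},{"travel": [0,0,0],"delta_rot": [0,0,0]},{"travel": [0,0,0],"delta_rot": [0,0,0]},{"travel": [0,0,0],"delta_rot": [0,0,0]},{"travel": [0,0,0],"delta_rot": [0,0,0]},{"travel": [0,0,0],"delta_rot": [0,0,0]}], fingers=85)

```text
clock: 23.55
ee_pos: [0.4821, -0.032, 0.1317]
orientation: [-0.0, 0.636, 0.772, -0.0]
force: [0.5, 0.5, 0.3]
opening: 0.995
```

```bash
python3 w.py w11
```

```text
23.6 [ 0.48209827 -0.0319806   0.13173961] [-1.82583151e-05  6.35549794e-01  7.72059879e-01 -4.09051470e-05] [ 0.74605314  0.53827174 -0.76049392] 0.9920093637013924
[[0.981, -0.183, -0.059, 0.467], [0.192, 0.934, 0.3, 0.044], [-0.0, -0.306, 0.952, 0.274], [0.0, 0.0, 0.0, 1.0]]
```

View pics/w11.png

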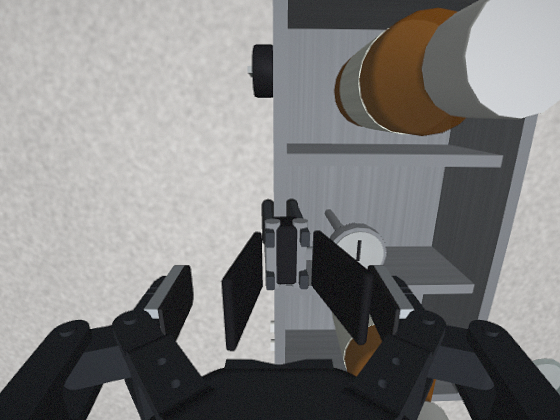

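```bash
cat > m.py <<'E'
from h import *
import pickle,sys
im,d,p=pickle.load(open(sys.argv[1]+'.pkl','rb'));W=cloud(d,p)
a=np.radians(11.05);c=np.array([.4827,-.0321])
L=W.copy();L[...,:2]=(W[...,:2]-c)@np.array([[np.cos(a),-np.sin(a)],[np.sin(a),np.cos(a)]]);L*=1000
near=(abs(L[...,0])<64)&(abs(L[...,1])<26)&(L[...,2]>95)&(L[...,2]<172)
for lo,hi in((95,102),(102,110),(110,114),(114,125),(125,140),(140,155),(155,166),(166,172)):
    for s in(-1,1):
        q=near&(L[...,2]>lo)&(L[...,2]<hi)&(s*L[...,0]>0);P=L[q]
        if len(P)>5: print(lo,hi,s,len(P),'x',np.percentile(P[:,0],[1,50,99]).round(1),'y',np.percentile(P[:,1],[1,50,99]).round(1))
q=(abs(L[...,2]-90)<4)&(abs(L[...,1])<140)&(abs(L[...,0])<9)&(abs(L[...,1])>21);P=L[q];print('wall',len(P),np.percentile(P,[2,50,98],axis=0).round(1),np.degrees(np.polyfit(P[:,1],P[:,0],1)[0]))
q=(abs(L[...,2]-112)<7)&(np.hypot(L[...,0]-44,L[...,1])<24);P=L[q];A=np.c_[P[:,:2],np.ones(len(P))]
print('dial',len(P),P.mean(0),cv2.minEnclosingCircle(P[:,:2].astype(np.float32)), np.linalg.lstsq(A,P[:,2],rcond=None)[0])
E
python3 m.py w11
```

```text
95 102 -1 27 x [-8.9 -2.7 -0.3] y [15.3 16.4 16.9]
95 102 1 60 x [ 0.4  5.  11.9] y [15.6 16.5 17. ]
102 110 -1 31 x [-8.8 -4.4 -0.4] y [-18.4  18.4  18.8]
102 110 1 292 x [ 0.3 33.4 56.7] y [-8.8 14.8 18.8]
110 114 -1 417 x [-8.8 -2.6 -0.2] y [-22.8  -0.7  18.8]
110 114 1 2685 x [ 0.3 33.4 61.7] y [-20.7   2.7  18.2]
114 125 -1 771 x [-13.8  -5.5  -0.3] y [-19.8   0.   18.1]
114 125 1 995 x [ 0.3 15.8 46. ] y [-19.6   1.9  15.8]
125 140 -1 531 x [-16.8 -12.8 -11. ] y [-18.1   3.   15.8]
125 140 1 908 x [20.8 23.8 28. ] y [-19.    1.1  15.8]
140 155 -1 1168 x [-54.4 -16.4 -13.8] y [-17.8   4.   15.9]
140 155 1 1384 x [25.7 29.  53.1] y [-18.4   3.9  15.8]
155 166 -1 1402 x [-56.1 -42.7 -16.5] y [-17.3   5.9  15.9]
155 166 1 2123 x [30.5 34.4 55. ] y [-18.7   3.6  15.6]
166 172 -1 1442 x [-56.1 -21.8 -18.3] y [-18.6   3.2  15.5]
166 172 1 839 x [33.9 41.9 55.2] y [-17.6   3.8  14. ]
wall 3727 [[ -3.8 -99.   87.9]
 [  0.2  68.6  89.3]
 [  4.  133.9  90.7]] 0.029327211816296835
dial 1605 [ 47.57377434   5.22382698 112.12035854] ((46.59923553466797, 0.2478809356689453), 17.871471405029297) [-2.61917608e-02 -1.19116206e-01  1.13988642e+02]
```

Request:
play_rows(targets=[{"travel": [0,0.5,-3],"delta_rot": [0,0,0]},{"travel": [0,0.5,-3],"delta_rot": [0,0,0]},{"travel": [0,0.5,-3],"delta_rot": [0,0,0]},{"travel": [0,0.5,-3],"delta_rot": [0,0,0]},{"travel": [0,0.5,-3],"delta_rot": [0,0,0]},{"travel": [0,0.5,-3],"delta_rot": [0,0,0]},{"travel": [0,0.5,-3],"delta_rot": [0,0,0]},{"travel": [0,0.5,-3],"delta_rot": [0,0,0]}], fingers=25)

```text
clock: 24.6
ee_pos: [0.484, -0.0324, 0.1382]
orientation: [0.002, 0.635, 0.772, 0.0]
force: [-4.3, 0.5, 15.7]
opening: 0.373
```

```bash
python3 w.py w12;python3 m.py w12
```

```text
24.65 [ 0.4840357  -0.03241564  0.13815975] [1.61842868e-03 6.35424353e-01 7.72161324e-01 4.02558107e-04] [-4.94861727 -0.15241137 15.32316677] 0.3714376419938644
[[0.981, -0.183, -0.062, 0.469], [0.193, 0.934, 0.302, 0.044], [0.003, -0.308, 0.951, 0.28], [0.0, 0.0, 0.0, 1.0]]
95 102 -1 56 x [-15.1 -13.   -0.2] y [ 8.9 15.4 18. ]
95 102 1 74 x [ 0.4 13.7 51.4] y [ 4.6 14.8 18.5]
102 110 -1 825 x [-12.4  -4.5  -0.2] y [-22.7   0.2  18.6]
102 110 1 2060 x [ 0.4 27.  58.7] y [-20.4   1.5  18.4]
110 114 -1 184 x [-10.9  -7.5  -0.2] y [-18.7  -3.5  17.5]
110 114 1 1390 x [ 1.1 40.2 56.6] y [-16.9  -1.1  15.3]
114 125 -1 345 x [-15.8  -8.1  -4.7] y [-19.9   8.3  15.6]
114 125 1 376 x [ 5.4  9.1 16.6] y [-20.2   7.7  15.7]
125 140 -1 182 x [-15.8 -11.6 -10.9] y [-17.9  14.1  15.7]
125 140 1 227 x [12.4 12.6 17.1] y [-18.1  10.3  15.6]
140 155 -1 492 x [-28.1 -16.7 -10.6] y [-16.9   9.4  15.6]
140 155 1 572 x [12.5 16.2 30.7] y [-17.4   9.3  15.6]
155 166 -1 593 x [-28.1 -16.3 -10.3] y [-18.2   9.   15.5]
155 166 1 703 x [12.7 16.4 30.5] y [-18.6   6.3  15.6]
166 172 -1 920 x [-27.2 -13.4 -10.4] y [-19.2   3.3  14.9]
166 172 1 841 x [13.1 16.1 30.2] y [-19.1   3.3  14.5]
wall 3656 [[-3.800e+00 -1.063e+02  8.790e+01]
 [-1.000e-01  6.730e+01  8.930e+01]
 [ 3.900e+00  1.349e+02  9.060e+01]] -0.016168450227425735
dial 2327 [ 4.19487029e+01 -6.97987246e-02  1.09896192e+02] ((40.467323303222656, -2.323976516723633), 19.895322799682617) [ 5.49325237e-03 -3.01621397e-02  1.09663651e+02]
```

View pics/w12.png

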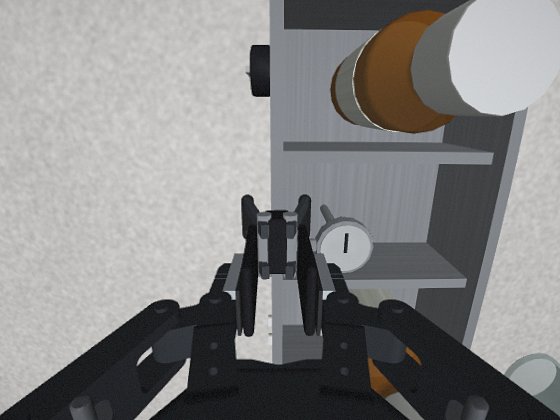

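Request:
play_rows(targets=[{"travel": [0,-1,-2],"delta_rot": [0,0,0]},{"travel": [0,-1.5,-2],"delta_rot": [0,0,0]},{"travel": [0,-1.5,-2],"delta_rot": [0,0,0]}])

```text
clock: 25.02
ee_pos: [0.4828, -0.0324, 0.1383]
orientation: [0.002, 0.636, 0.772, 0.001]
force: [0.6, 0.4, 6.8]
opening: 0.372
```

Request:
play_rows(targets=[{"travel": [0,0,0.5],"delta_rot": [0,0,0]},{"travel": [0,0,2],"delta_rot": [0,0,0]},{"travel": [0,0,4],"delta_rot": [0,0,0]},{"travel": [0,0,5],"delta_rot": [0,0,0]},{"travel": [0,0,5],"delta_rot": [0,0,0]},{"travel": [0,0,5],"delta_rot": [0,0,0]}], fingers=85)

```text
clock: 25.78
ee_pos: [0.4812, -0.0322, 0.1318]
orientation: [0.0, 0.636, 0.772, -0.0]
force: [0.7, 0.2, 0.3]
opening: 0.999
```

```bash
python3 w.py w13;python3 m.py w13
```

```text
25.825 [ 0.4811864  -0.0321999   0.13187481] [7.12116606e-05 6.35578102e-01 7.72036573e-01 3.34662876e-05] [ 0.15890964 -0.14953378  0.03834779] 0.9948751752671089
[[0.981, -0.183, -0.059, 0.466], [0.192, 0.934, 0.3, 0.044], [0.0, -0.306, 0.952, 0.274], [0.0, 0.0, 0.0, 1.0]]
95 102 -1 27 x [-9.2 -3.1 -0.6] y [16.3 17.6 18. ]
95 102 1 65 x [ 0.   4.8 13. ] y [16.9 17.7 18.2]
102 110 -1 42 x [-8.9 -5.  -0.1] y [ 1.6 19.5 20.1]
102 110 1 293 x [ 0.6 33.5 58.3] y [-4.7 15.8 19.9]
110 114 -1 508 x [-8.8 -2.4 -0. ] y [-21.7   0.8  19.8]
110 114 1 2774 x [ 0.5 32.1 61.7] y [-20.1   3.5  19.4]
114 125 -1 701 x [-14.   -5.9  -0.6] y [-18.6   2.6  19.2]
114 125 1 921 x [ 0.7 18.5 46.4] y [-18.2   3.8  16.9]
125 140 -1 525 x [-17.1 -12.9 -11.3] y [-17.3   4.2  16.7]
125 140 1 917 x [20.9 23.7 27.9] y [-18.1   2.   16.7]
140 155 -1 1151 x [-55.3 -16.7 -14. ] y [-17.2   4.3  16.6]
140 155 1 1360 x [25.7 28.8 52.2] y [-17.9   4.6  16.6]
155 166 -1 1392 x [-57.  -43.7 -16.6] y [-16.6   6.1  16.5]
155 166 1 2125 x [30.5 34.2 53.9] y [-18.1   3.6  16.3]
166 172 -1 1413 x [-56.8 -22.1 -18.6] y [-18.1   3.7  16.1]
166 172 1 765 x [33.7 41.  54.1] y [-15.9   5.6  14.6]
wall 3692 [[-3.70e+00 -9.92e+01  8.79e+01]
 [ 1.00e-01  6.86e+01  8.93e+01]
 [ 3.90e+00  1.34e+02  9.06e+01]] -0.045228279751253375
dial 1623 [ 47.61201924   6.11765836 112.08470295] ((46.28419494628906, 0.3715639114379883), 18.212989807128906) [-2.66573849e-02 -9.62154073e-02  1.13942528e+02]
```

View pics/w13.png

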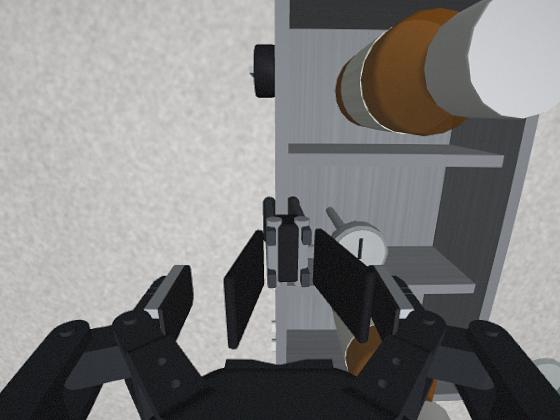

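Request:
play_rows(targets=[{"travel": [0,3,0],"delta_rot": [0,0,0]},{"travel": [0,6,0],"delta_rot": [0,0,0]},{"travel": [0,6,0],"delta_rot": [0,0,0]}])

```text
clock: 26.2
ee_pos: [0.4874, -0.031, 0.1319]
orientation: [0.0, 0.636, 0.772, 0.0]
force: [-0.3, -0.2, 1.3]
opening: 0.998
```

```bash
python3 w.py w14; cat > m2.py <<'E'
from h import *
import pickle,sys
def ransac(P,it=400,tol=1.0):
    rng=np.random.default_rng(0);best=None;bn=0
    for _ in range(it):
        s=P[rng.choice(len(P),3,False)];A=np.c_[s[:,:2],np.ones(3)]
        try:k=np.linalg.solve(A,s[:,2])
        except Exception: continue
        if abs(k[0])>.5 or abs(k[1])>.5: continue
        n=abs(P[:,:2]@k[:2]+k[2]-P[:,2])<tol
        if n.sum()>bn: bn=n.sum();best=n
    A=np.c_[P[best][:,:2],np.ones(bn)];k=np.linalg.lstsq(A,P[best][:,2],rcond=None)[0];return k,P[best]
for n,c,yaw,h in(('w4',(.4358,.3172),7.9,105),('w12',(.4827,-.0321),11.05,90),('w11',(.4827,-.0321),11.05,90),('w13',(.4827,-.0321),11.05,90),('w14',(.4827,-.0321),11.05,90))+tuple((a,(.4827,-.0321),11.05,90) for a in sys.argv[1:]):
    im,d,p=pickle.load(open(n+'.pkl','rb'));W=cloud(d,p);a=np.radians(yaw)
    L=W.copy();L[...,:2]=(W[...,:2]-np.array(c))@np.array([[np.cos(a),-np.sin(a)],[np.sin(a),np.cos(a)]]);L*=1000;L[...,2]-=h
    q=(L[...,2]>8)&(L[...,2]<32)&(np.hypot(L[...,0]-44,L[...,1]-2)<26)&(L[...,0]>28)
    k,P=ransac(L[q]);print(n,'dial slope deg x,y',np.degrees(k[:2]).round(2),'z at 42,0',(k@[42,0,1]).round(2),'c',np.round(cv2.minEnclosingCircle(P[:,:2].astype(np.float32))[0],1),len(P))
    # paddles
    for s in(-1,1):
        q=(L[...,2]>35)&(L[...,2]<76)&(s*(L[...,0]-3)>6)&(abs(L[...,0]-3)<34)&(abs(L[...,1])<15);P=L[q]
        # inner face plane x = a y + b z + c, ransac
        Q=P[:,[1,2,0]];Q=Q.copy();Q[:,1]-=55
        kk,PP=ransac(Q); 
        print('   paddle',s,'x at z55: %.1f'%kk[2],'lean deg %.1f yaw %.1f'%(np.degrees(np.arctan(kk[1])),np.degrees(kk[0])),len(PP))
E
python3 m2.py
```

```text
26.25 [ 0.48715793 -0.03100408  0.13178653] [ 1.02026374e-05  6.35514510e-01  7.72088924e-01 -6.95965498e-06] [ 0.92732052  1.33209828 -0.6794107 ] 0.9955560548094077
[[0.981, -0.183, -0.059, 0.473], [0.193, 0.934, 0.3, 0.045], [0.0, -0.306, 0.952, 0.274], [0.0, 0.0, 0.0, 1.0]]
w4 dial slope deg x,y [-0.89 -0.24] z at 42,0 20.73 c [42.  -0.2] 416
   paddle -1 x at z55: -22.1 lean deg -14.6 yaw -0.0 406
   paddle 1 x at z55: 22.1 lean deg 14.5 yaw -0.1 412
w12 dial slope deg x,y [-1.56 -0.58] z at 42,0 20.25 c [42.9 -1.7] 1747
   paddle -1 x at z55: -10.9 lean deg 1.4 yaw -1.3 412
   paddle 1 x at z55: 12.8 lean deg 0.8 yaw 1.0 588
w11 dial slope deg x,y [-3.82 -2.42] z at 42,0 23.3 c [46.8 -0. ] 1210
   paddle -1 x at z55: -14.7 lean deg -10.2 yaw -0.3 1443
   paddle 1 x at z55: 27.4 lean deg 17.8 yaw 0.4 2635
w13 dial slope deg x,y [-4.03 -0.72] z at 42,0 23.14 c [46.3  0.1] 1172
   paddle -1 x at z55: -14.9 lean deg -10.3 yaw 0.0 1383
   paddle 1 x at z55: 27.3 lean deg 17.7 yaw 0.0 2631
w14 dial slope deg x,y [-3.8  -0.84] z at 42,0 23.11 c [46.  -0.6] 1364
   paddle -1 x at z55: -14.9 lean deg -10.2 yaw -0.1 1578
   paddle 1 x at z55: 27.3 lean deg 17.9 yaw -0.2 2421
```

View pics/w14.png

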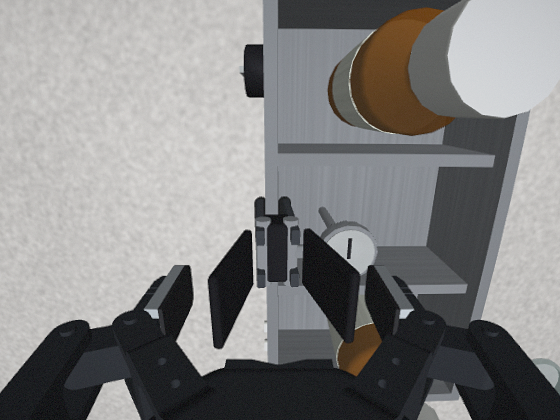

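Request:
play_rows(targets=[{"travel": [0,-5,-4],"delta_rot": [0,0,0]},{"travel": [0,-5,-4],"delta_rot": [0,0,0]},{"travel": [0,-5,-4],"delta_rot": [0,0,0]},{"travel": [0,-5,-4],"delta_rot": [0,0,0]},{"travel": [0,-5,-4],"delta_rot": [0,0,0]},{"travel": [0,-5,-4],"delta_rot": [0,0,0]},{"travel": [0,-5,-4],"delta_rot": [0,0,0]}], fingers=25)

```text
clock: 27.12
ee_pos: [0.4838, -0.0323, 0.1392]
orientation: [0.002, 0.636, 0.772, 0.001]
force: [-2.6, 1.7, 15.4]
opening: 0.372
```

Request:
play_rows(targets=[{"travel": [0,-1,0],"delta_rot": [0,0,0]},{"travel": [0,-1,0],"delta_rot": [0,0,0]}], fingers=34)

```text
clock: 27.38
ee_pos: [0.483, -0.0324, 0.1384]
orientation: [0.002, 0.636, 0.772, 0.001]
force: [-1.1, 2.0, 9.5]
opening: 0.398
```

Request:
play_rows(targets=[{"travel": [0,0,1],"delta_rot": [0,0,0]},{"travel": [0,0,1],"delta_rot": [0,0,0]}], fingers=37)

```text
clock: 27.62
ee_pos: [0.4835, -0.0324, 0.1377]
orientation: [0.002, 0.636, 0.772, 0.002]
force: [-0.1, 0.3, 10.0]
opening: 0.433
```

Request:
play_rows(targets=[{"travel": [0,-0.5,1.2],"delta_rot": [0,0,0]},{"travel": [0,-0.5,1.2],"delta_rot": [0,0,0]}], fingers=40)

```text
clock: 27.88
ee_pos: [0.4834, -0.0325, 0.1369]
orientation: [0.003, 0.636, 0.772, 0.002]
force: [-0.1, 2.0, 11.7]
opening: 0.469
```

Request:
play_rows(targets=[{"travel": [0,-0.3,1],"delta_rot": [0,0,0]},{"travel": [0,-0.3,1],"delta_rot": [0,0,0]}], fingers=43)

```text
clock: 28.12
ee_pos: [0.4832, -0.0326, 0.1359]
orientation: [0.003, 0.636, 0.772, 0.002]
force: [0.1, 2.4, 10.8]
opening: 0.503
```

```bash
python3 w.py w15;python3 m2.py w15|tail -3
```

```text
28.175 [ 0.48324403 -0.032571    0.13592807] [0.00291562 0.63561357 0.77199938 0.00195923] [-0.3353626   1.60727023 11.41970433] 0.5064375141991709
[[0.981, -0.181, -0.066, 0.467], [0.192, 0.934, 0.301, 0.044], [0.007, -0.308, 0.951, 0.278], [0.0, 0.0, 0.0, 1.0]]
w15 dial slope deg x,y [-0.61 -0.5 ] z at 42,0 20.68 c [42.8 -0.6] 1633
   paddle -1 x at z55: -15.0 lean deg -4.7 yaw 0.0 949
   paddle 1 x at z55: 15.4 lean deg 5.3 yaw -0.1 1051
```

View pics/w15.png

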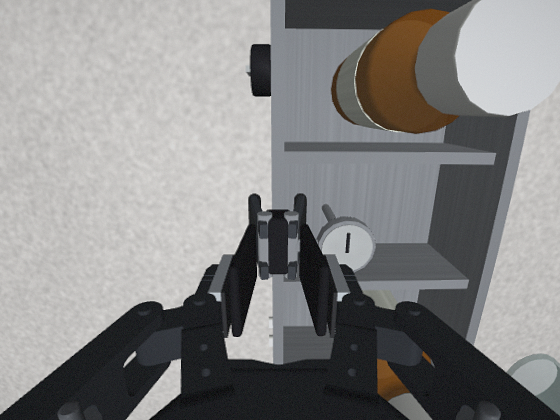

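Request:
play_rows(targets=[{"travel": [0,0,1],"delta_rot": [0,0,0]},{"travel": [0,0,1],"delta_rot": [0,0,0]}], fingers=46)

```text
clock: 28.42
ee_pos: [0.4832, -0.0326, 0.1349]
orientation: [0.003, 0.636, 0.772, 0.002]
force: [-0.3, 1.5, 11.4]
opening: 0.538
```

Request:
play_rows(targets=[{"travel": [0,0,1],"delta_rot": [0,0,0]},{"travel": [0,0,1],"delta_rot": [0,0,0]}], fingers=48)

```text
clock: 28.68
ee_pos: [0.4834, -0.0326, 0.134]
orientation: [0.003, 0.636, 0.772, 0.002]
force: [-0.1, 1.4, 11.3]
opening: 0.563
```

Request:
play_rows(targets=[{"travel": [0,0,0.8],"delta_rot": [0,0,0]},{"travel": [0,0,0.8],"delta_rot": [0,0,0]}], fingers=50)

```text
clock: 28.92
ee_pos: [0.4835, -0.0326, 0.1332]
orientation: [0.003, 0.636, 0.772, 0.002]
force: [-0.8, 2.4, 11.9]
opening: 0.584
```

Request:
play_rows(targets=[{"travel": [0,0,0.8],"delta_rot": [0,0,0]},{"travel": [0,0,0.8],"delta_rot": [0,0,0]}], fingers=52)

```text
clock: 29.18
ee_pos: [0.4833, -0.0327, 0.1323]
orientation: [0.003, 0.636, 0.772, 0.002]
force: [-0.6, 1.8, 11.6]
opening: 0.611
```

Request:
play_rows(targets=[{"travel": [0,0,0.6],"delta_rot": [0,0,0]},{"travel": [0,0,0.6],"delta_rot": [0,0,0]}], fingers=54)

```text
clock: 29.42
ee_pos: [0.4832, -0.0327, 0.1316]
orientation: [0.003, 0.636, 0.772, 0.002]
force: [0.2, 1.2, 10.9]
opening: 0.633
```

```bash
python3 w.py w16;python3 m2.py w16|tail -3
```

```text
29.475 [ 0.48308561 -0.03269889  0.13153918] [0.00283392 0.63560175 0.77201001 0.00171137] [-0.13799928  0.65923392 11.59849804] 0.6322396415240806
[[0.981, -0.181, -0.065, 0.467], [0.192, 0.934, 0.301, 0.043], [0.006, -0.308, 0.951, 0.273], [0.0, 0.0, 0.0, 1.0]]
w16 dial slope deg x,y [-0.99 -0.9 ] z at 42,0 20.91 c [42.4 -0.7] 1466
   paddle -1 x at z55: -18.9 lean deg -10.2 yaw -0.2 1675
   paddle 1 x at z55: 19.1 lean deg 10.7 yaw -0.1 1760
```

Request:
play_rows(targets=[{"travel": [0,0,0.6],"delta_rot": [0,0,0]},{"travel": [0,0,0.6],"delta_rot": [0,0,0]}], fingers=56)

```text
clock: 29.72
ee_pos: [0.4829, -0.0327, 0.1308]
orientation: [0.003, 0.636, 0.772, 0.002]
force: [0.1, 0.8, 9.7]
opening: 0.65
```

Request:
play_rows(targets=[{"travel": [0,0,0.6],"delta_rot": [0,0,0]},{"travel": [0,0,0.6],"delta_rot": [0,0,0]}], fingers=58)

```text
clock: 29.98
ee_pos: [0.4827, -0.0327, 0.1299]
orientation: [0.002, 0.636, 0.772, 0.001]
force: [-0.6, 0.7, 9.9]
opening: 0.683
```

Request:
play_rows(targets=[{"travel": [0,0,0.6],"delta_rot": [0,0,0]},{"travel": [0,0,0.6],"delta_rot": [0,0,0]}], fingers=60)

```text
clock: 30.22
ee_pos: [0.4825, -0.0327, 0.1291]
orientation: [0.002, 0.636, 0.772, 0.001]
force: [-1.0, 1.8, 9.2]
opening: 0.7
```

```bash
python3 w.py w17;python3 m2.py w17|tail -3
```

```text
30.275 [ 0.48242904 -0.03271146  0.12906932] [0.00221153 0.63556188 0.7720458  0.00121981] [-1.08514314  0.42656952  9.62399077] 0.7037717349603126
[[0.981, -0.182, -0.064, 0.467], [0.192, 0.934, 0.301, 0.043], [0.005, -0.308, 0.951, 0.271], [0.0, 0.0, 0.0, 1.0]]
w17 dial slope deg x,y [-1.11 -1.99] z at 42,0 21.03 c [42.3 -0.3] 1382
   paddle -1 x at z55: -21.6 lean deg -13.2 yaw -0.2 2052
   paddle 1 x at z55: 20.7 lean deg 13.4 yaw -0.2 2068
```

Request:
play_rows(targets=[{"travel": [0,0,0.5],"delta_rot": [0,0,0]},{"travel": [0,0,0.5],"delta_rot": [0,0,0]}], fingers=62)

```text
clock: 30.52
ee_pos: [0.482, -0.0327, 0.1281]
orientation: [0.002, 0.636, 0.772, 0.001]
force: [-0.1, 0.8, 9.9]
opening: 0.727
```

Request:
play_rows(targets=[{"travel": [0,0,0.5],"delta_rot": [0,0,0]},{"travel": [0,0,0.5],"delta_rot": [0,0,0]}], fingers=64)

```text
clock: 30.78
ee_pos: [0.4803, -0.0323, 0.1254]
orientation: [0.0, 0.636, 0.772, 0.0]
force: [1.5, -0.0, 0.6]
opening: 0.751
```

```bash
python3 w.py w18;python3 m2.py w18|tail -3
```

```text
30.825 [ 0.48028887 -0.03231548  0.12533698] [-7.95616060e-06  6.35581062e-01  7.72034140e-01  2.20386663e-05] [0.70574505 0.96861933 0.44198535] 0.7521142647137586
[[0.981, -0.183, -0.059, 0.466], [0.192, 0.934, 0.3, 0.044], [0.0, -0.306, 0.952, 0.267], [0.0, 0.0, 0.0, 1.0]]
w18 dial slope deg x,y [-0.77 -2.32] z at 42,0 21.24 c [42.6  1.1] 1275
   paddle -1 x at z55: -23.6 lean deg -15.2 yaw -0.4 2284
   paddle 1 x at z55: 20.5 lean deg 13.5 yaw 0.0 2237
```

View pics/w18.png

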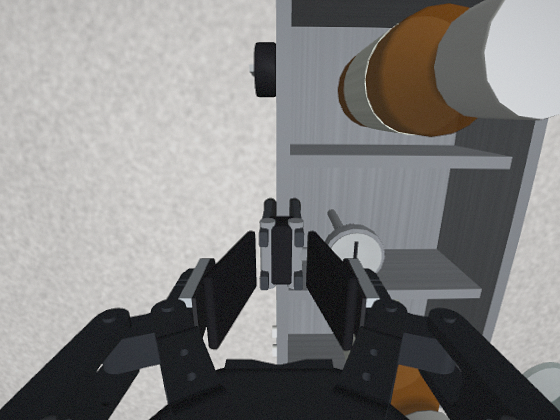

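Request:
play_rows(targets=[{"travel": [0,2.5,0],"delta_rot": [0,0,0]},{"travel": [0,2.5,0],"delta_rot": [0,0,0]}])

```text
clock: 31.08
ee_pos: [0.4821, -0.0317, 0.125]
orientation: [-0.001, 0.636, 0.772, -0.001]
force: [-0.8, -1.4, 0.6]
opening: 0.752
```

Request:
play_rows(targets=[{"travel": [0,0,0],"delta_rot": [0,0,0]},{"travel": [0,0,0],"delta_rot": [0,0,0]},{"travel": [0,0,0],"delta_rot": [0,0,0]},{"travel": [0,0,0],"delta_rot": [0,0,0]}], fingers=85)

```text
clock: 31.58
ee_pos: [0.4828, -0.0318, 0.1256]
orientation: [0.0, 0.636, 0.772, 0.0]
force: [-0.0, -0.7, -0.3]
opening: 0.995
```

```bash
python3 w.py w19;python3 m2.py w19|tail -3
```

```text
31.625 [ 0.48278951 -0.03183936  0.12560508] [2.68749027e-05 6.35569581e-01 7.72043591e-01 1.33822249e-05] [-0.09661765  0.68970161  0.41229906] 0.9980968939641681
[[0.981, -0.183, -0.059, 0.468], [0.192, 0.934, 0.3, 0.044], [0.0, -0.306, 0.952, 0.267], [0.0, 0.0, 0.0, 1.0]]
w19 dial slope deg x,y [-1.14 -1.19] z at 42,0 20.81 c [42.3 -0.5] 1612
   paddle -1 x at z55: -22.8 lean deg -14.7 yaw -0.2 2307
   paddle 1 x at z55: 21.3 lean deg 14.2 yaw -0.1 2213
```

View pics/w19.png

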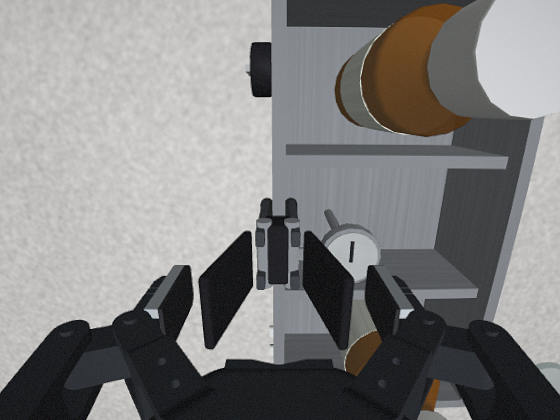

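Request:
play_rows(targets=[{"travel": [0,0,-15],"delta_rot": [0,0,0]},{"travel": [0,0,-40],"delta_rot": [0,0,0]},{"travel": [0,0,-80],"delta_rot": [0,0,0]},{"travel": [0,0,-130],"delta_rot": [0,0,0]},{"travel": [0,0,-180],"delta_rot": [0,0,0]},{"travel": [0,-60,-190],"delta_rot": [0,0,0]},{"travel": [0,-90,-190],"delta_rot": [0,0,0]},{"travel": [0,-90,-190],"delta_rot": [0,0,0]}])

```text
clock: 32.62
ee_pos: [0.3935, -0.0493, 0.3171]
orientation: [0.002, 0.636, 0.772, 0.001]
force: [0.5, -0.2, -0.2]
opening: 1.001
```

```bash
python3 w.py w20;python3 m2.py w20|tail -3; python3 -c "
from h import *
im,d,p=snap('scene','s20.png')
import cv2
a=cv2.imread('pics/s20.png')[130:340,120:400];cv2.imwrite('pics/s20c.png',cv2.resize(a,None,fx=2.8,fy=2.8))
W=cloud(d,p)
for x,y in((.5384,.0773),(.5759,-.1127)):
    q=(abs(W[...,2]-.178)<.006)&(np.hypot(W[...,0]-x,W[...,1]-y)<.04);print(W[q].mean(0),W[q][:,2].std())"
```

```text
32.675 [ 0.39441166 -0.04926427  0.31688166] [1.43300661e-03 6.35884639e-01 7.71782525e-01 6.37474792e-04] [0.68495705 0.05892666 0.44739735] 0.9926835745514052
[[0.982, -0.181, -0.061, 0.378], [0.191, 0.934, 0.301, 0.027], [0.003, -0.308, 0.952, 0.459], [0.0, 0.0, 0.0, 1.0]]
w20 dial slope deg x,y [-2.71  0.32] z at 42,0 20.86 c [43.1 -0.6] 158
   paddle -1 x at z55: -22.9 lean deg -16.3 yaw 0.2 95
   paddle 1 x at z55: 21.2 lean deg 11.8 yaw -0.7 560
[0.53696833 0.08110922 0.17795957] 0.0016604833136323073
[ 0.57925685 -0.10632468  0.17801524] 0.0017975601924331607
```

View pics/s20c.png

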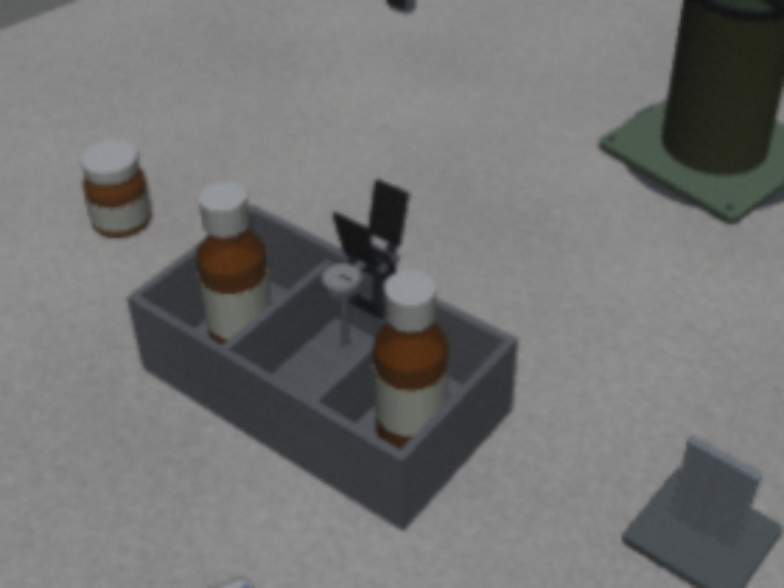

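View pics/w20.png

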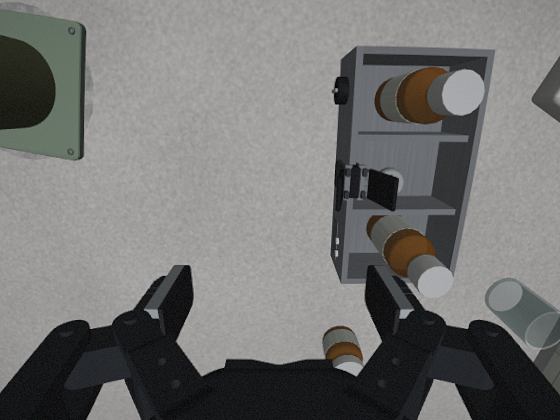

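```bash
python3 - <<'E'
from h import *
import pickle
im,d,p=snap('top','t21.png');pickle.dump((im,d,p),open('t21.pkl','wb'))
im,d,p=snap('scene','s21.png');pickle.dump((im,d,p),open('s21.pkl','wb'))
W=cloud(d,p)
im=cv2.imread('pics/t21.png')[110:220,210:360];cv2.imwrite('pics/t21c.png',cv2.resize(im,None,fx=5,fy=5))
print(read_state()['clock'],read_state()['qd'].round(3))
E
python3 m2.py t21 s21|tail -6
```

```text
32.825 [ 0.004  0.012  0.001  0.001  0.003 -0.001]
w13 dial slope deg x,y [-4.03 -0.72] z at 42,0 23.14 c [46.3  0.1] 1172
   paddle -1 x at z55: -14.9 lean deg -10.3 yaw 0.0 1383
   paddle 1 x at z55: 27.3 lean deg 17.7 yaw 0.0 2631
w14 dial slope deg x,y [-3.8  -0.84] z at 42,0 23.11 c [46.  -0.6] 1364
   paddle -1 x at z55: -14.9 lean deg -10.2 yaw -0.1 1578
   paddle 1 x at z55: 27.3 lean deg 17.9 yaw -0.2 2421Traceback (most recent call last):
  File "m2.py", line 17, in <module>
    k,P=ransac(L[q]);print(n,'dial slope deg x,y',np.degrees(k[:2]).round(2),'z at 42,0',(k@[42,0,1]).round(2),'c',np.round(cv2.minEnclosingCircle(P[:,:2].astype(np.float32))[0],1),len(P))
        ~~~~~~^^^^^^
  File "m2.py", line 6, in ransac
    s=P[rng.choice(len(P),3,False)];A=np.c_[s[:,:2],np.ones(3)]
        ~~~~~~~~~~^^^^^^^^^^^^^^^^
  File "numpy/random/_generator.pyx", line 864, in numpy.random._generator.Generator.choice
ValueError: a must be a positive integer unless no samples are taken
```

View pics/t21c.png

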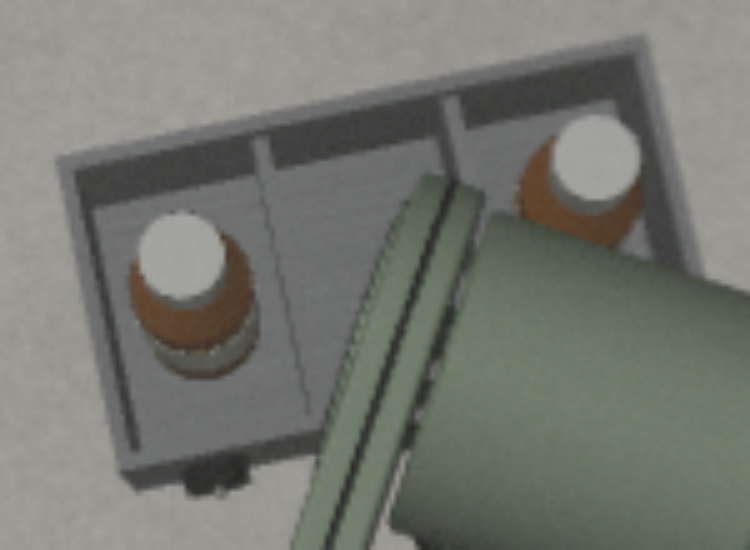

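The top view shows both bottles upright in the end cells. The arm hides the clip there, but the wrist and scene views already confirmed it. I'm handing in.

```bash
python3 -c "
from station import *
print(job_done(), read_state()['clock'])"
```

```text
the job is handed in; nothing more can be done
the job is handed in; nothing more can be done
```

I put both tall bottles in the end cells first, then moved the larger clip thermometer from its stand to the middle of the front wall. I handed the job in at about 33 s of the 67 s allowed. The jar and the small clip were not touched.

- **Bottles:** the last scene and top pictures show both standing upright. Their cap tops measured 178 mm, which is right for a bottle standing on the cell floor.
- **Thermometer, first attempts:** my first two releases failed. The opening fingers pulled the clip up about 4–5 mm and left it tilted about 4°. I gripped it again and opened the fingers in small steps while pressing down with about 10 N.
- **Thermometer, final state:** with the fingers open and clear, the dial height above the edge was 20.8 mm, against 20.7 mm when it was on the stand. The paddles leaned 14.7° and 14.2°, and the clip sat within about 1 mm of the wall's centre, with no measurable yaw. The scene picture shows the probe hanging inside the middle cell.
- **Checks that failed or disagreed:** in the wrist picture taken after backing off, the dial height still agreed (20.9 mm). The paddle leans came out uneven there (16.3° and 11.8°), which I put down to the slanted view and few depth points on one paddle. The arm hid the clip in the final top picture, so the top-camera check of the clip failed and the script stopped before trying the scene one.

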